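# Charge the canister with ceramic balls and close it

### The job

Take the steel cup by its handle and pour all eight blue balls into the open canister, then stand the empty cup upright on the blue mat again. Then put the lid on the canister, turned so that its notch drops over the red key and the lid lies flat and fully home; lower it rather than drop it. Leave the jar and the wrench where they are.

Things in the scene. Friction and masses are not known exactly. Their poses are not given: they have to be found in the camera images.
- cup_middle (a point): Centre, half-way up, of a steel dosing cup that stands on the blue mat: a round cup flaring from 58 mm outer diameter at the foot to 88 mm at the open mouth, 85 mm tall, wall 3 mm, floor 4 mm, about 160 g empty. Its z axis points up out of the mouth; this point is 42.5 mm above the underside. A straight black handle sticks out level along the cup's own -x axis. It holds the eight balls at the start.
- cup_handle (a point): Grip point at the middle of the free part of the cup's black handle: 98 mm from the cup's axis along its -x and 60 mm above its underside. The handle is a bar with upright flat sides, 16 mm wide (along the cup's y), 24 mm high, its outer end 133 mm from the cup's axis; bare from 44 mm to the end. Same axes as the cup.
- canister_mouth (a point): Centre of the open mouth of the steel canister, at rim height, 110 mm above the bench. The canister is fixed to the bench by three small feet; outer diameter 144 mm, wall 6 mm, opening 132 mm wide. z up; x points to the red key.
- canister_floor (a point): Centre of the canister's inside floor, 104 mm below the mouth.
- canister_key (a point): The red key on the canister's rim, at rim height, 72 mm from the canister's axis along its x. The key is 16 mm wide, stands 10 mm above the rim and covers 68 to 78 mm from the axis.
- lid_handle (a point): Grip point on the black bar handle of the steel lid (dark notched flange), on the lid's axis, 44 mm above the underside of its plug. The bar has upright flat sides: 80 mm long along the lid's x, 16 mm wide (along y), 38 mm high, its top 12 mm above this point and its foot (the lid's top face) 26 mm below. z up; the lid's x points to its notch. The lid weighs about 0.4 kg and starts lying plug down, flat on the bench.
- lid_flange (a point): Centre of the underside of the lid's flange, the face that lies on the canister's rim when the lid is home: 34 mm below the grip point. Flange 158 mm across, 7 mm thick. Below it a plug 124 mm in diameter and 10 mm deep, tapered at its foot, goes into the canister's mouth (4 mm play all round).
- lid_notch (a point): The notch (keyway) in the edge of the lid's flange, 72 mm from the lid's axis along its x, at the height of the flange's underside. It is 24 mm wide and 17 mm deep, open outwards; a red dot on the lid's top lies just inside it. The lid drops flat only when the notch is over the red key; otherwise it stays up on the key.
- mat_top (a point): Centre of the top face of the blue square mat, 140 x 140 mm, 6 mm thick, fixed to the bench, where the cup stands at the start.
- jar: Bystander: amber glass jar with white cap, 60 mm in diameter, 90 mm tall; origin at the centre of its underside.
- wrench: Bystander: steel wrench 170 mm long lying flat on the bench; origin at the middle of its length, underside; x along its length.
- ball1_center (a point): Centre of blue ceramic ball 1 of 8: 22 mm in diameter, about 16 g; all start in the cup and roll freely.
- ball2_center (a point): Centre of blue ceramic ball 2 of 8: 22 mm in diameter, about 16 g; all start in the cup and roll freely.
- ball3_center (a point): Centre of blue ceramic ball 3 of 8: 22 mm in diameter, about 16 g; all start in the cup and roll freely.
- ball4_center (a point): Centre of blue ceramic ball 4 of 8: 22 mm in diameter, about 16 g; all start in the cup and roll freely.
- ball5_center (a point): Centre of blue ceramic ball 5 of 8: 22 mm in diameter, about 16 g; all start in the cup and roll freely.
- ball6_center (a point): Centre of blue ceramic ball 6 of 8: 22 mm in diameter, about 16 g; all start in the cup and roll freely.
- ball7_center (a point): Centre of blue ceramic ball 7 of 8: 22 mm in diameter, about 16 g; all start in the cup and roll freely.
- ball8_center (a point): Centre of blue ceramic ball 8 of 8: 22 mm in diameter, about 16 g; all start in the cup and roll freely.
Things that resemble listed ones, but are neither listed nor needed, are in the scene too. Leave any white look-alike of the part that bears mat_top alone.

How it is judged:
By the outcome, as a careful person would: the job done as asked, in the order asked, and still so for the second after the job is handed in, with the robot touching nothing.
It also fails if it takes over 67 s, if anything falls off the work surface, if the arm or the gripper's body presses on something with over 40 N, if the wrist force passes 120 N, or if a joint passes its speed limit or range.

### The arm

A 7-joint arm with a two-finger parallel gripper is mounted at the origin on the work surface. World frame = base frame: x ahead of the robot, y to its left, z up, the work surface at z = 0. Lengths are in mm, angles in degrees, forces in N, time in s.
With the tool pointing down it reaches from about 400 to 875 mm from the base axis. Payload 6.5 kg.
Tool frame: the origin (TCP) lies midway between the tips of the shut fingers; the grasp point (between the pads) lies 19 mm behind it; x points along the fingers, y is the direction in which the jaws open and shut, and the axes are right-handed (so a half turn about x gives the same grasp; the last joint's range is limited). The gripper opens to 88 mm and grips with 3 to 60 N. Pads are 18 mm wide; open, the fingers measure 123 mm over their backs; the gripper's body (75 mm by 187 mm) begins 45 mm behind the grasp point.
Start: joints at [-73.522, 30.733, -0.252, 88.115, 0.149, 61.152, -4.079], TCP at [225.197, 609.735, 238.716] pointing down, gripper open.
Joint ranges: [-154.64, 154.64], [-21.42, 123.67], [-72.66, 72.17], [13.99, 137.28], [-74.86, 254.86], [10.95, 109.41], [-158.01, 158.01]. Speed limits (degrees/s): [136.94, 136.94, 180, 180, 180, 180, 180].

### API

Orientations are given as a 3x3 rotation matrix whose columns are the frame's x, y, z axes.
In Python, from bench import bot gives the robot as it stands. The module is installed in compiled form; this text tells all that it offers.
- The arm moves only by the tool apply_moves, never from a script. Its argument "series" is a list of rows, each an object with "grip": the closure, from 0 (fully open) to 1 (shut); "dp": the shift along the tool's x, y, z in m, a list of three; "turn": the turn about the tool's x in degrees. A call has 1 to 10 rows; each row is the pose to reach, as a shift and turn from the pose measured when the call began, along the tool's axes at that moment; what a row does not reach only later rows make up. A row lasts 1/8 s, in which the tool goes at most 62.5 mm and 10.7 degrees, less where a joint would pass 70% of its speed; a pose out of reach is approached as far as the arm can. A call with a gripper value outside its range is refused whole. The fingers move at their own pace and stop on an object; the grip force is fixed at half the most. Time passes only in rows, so rows that repeat a pose let the fingers close. It gives the time, the measured TCP pose, the force and the opening at its end, in the units of the state.
- bot.observe(): the state, without advancing time (a new reading comes with each control period).
- bot.get_image(name): name is "side" or "top" or "wrist"; returns a dict with "image" (420x560x3 uint8, blue, green, red), "mtx" (3x3 intrinsics, pixels), "cam_to_world" (4x4, takes a point from camera to world coordinates); the wrist camera has in their place "hand_eye" (4x4, takes a point from camera to tool coordinates, whose origin is the TCP and whose axes are the tool frame's). Camera axes: x right, y down, z forward; pixel columns grow to the right and rows downward; lengths in mm; the calibration is good to about 2 mm. A picture is of the moment at which its call begins: read the wrist's pose just before it. There is no depth.
- bot.job_done(): hands the job in, once; it reports no verdict.
The state is a dict: "clock": time; "joint_pos": joint angles; "joint_vel": joint speeds; "joint_torque": joint torques, N m; "position": TCP position; "orientation": TCP orientation; "ft_force": force on the tool from outside, world axes, zero at the start; "moment": the same for the moment, N m; "grip_width": finger opening in mm.
Only numpy, scipy, OpenCV 4.12 (cv2) and the standard library are available. Lean on these libraries where they do the work, as an engineer would, in place of code of your own. Each camera call takes 0.05 s, during which the arm holds its last target.

## Working session

There is one attempt and no reset: what is moved stays moved. The work goes in short steps, Python scripts to look and compute and a tool call to move; the robot and the scene stay as the last step left them, time stands still between calls to the robot, and variables do not carry over. Pictures are saved under pics/ and viewed, and the job is handed in when it is done.

Besides the shell and the picture viewer there is one more tool, called after "Request:" by a JSON object that holds its "api" and its "payload", one argument or row to a line. apply_moves: Moves the arm, as the interface text tells. Its arguments: {"type":"object","properties":{"series":{"type":"array"}},"required":["series"]}

```bash
mkdir -p pics; ls; python3 - <<'E'
from bench import bot
import cv2,numpy as np
np.set_printoptions(suppress=True,precision=4)
s=bot.observe(); print(s)
for n in("side","top","wrist"):
    r=bot.get_image(n); cv2.imwrite(f"pics/{n}0.png",r["image"]); print(n,r["mtx"],r.get("cam_to_world",r.get("hand_eye")))
E
```

```text
pics
{'clock': 0.0, 'joint_pos': array([-73.521 ,  30.7767,  -0.2549,  88.169 ,   0.1488,  61.1531,
        -4.079 ]), 'joint_vel': array([-0.0245, -0.0254, -0.0333,  0.0098,  0.0317, -0.0017,  0.0218]), 'joint_torque': array([ -0.0003, -57.0984,   0.9905, -25.1603,  -0.0563,   0.0178,
         0.0002]), 'position': array([225.0082, 609.1634, 237.8592]), 'orientation': array([[-0.0005,  0.3464,  0.9381],
       [-0.0016,  0.9381, -0.3464],
       [-1.    , -0.0017,  0.0001]]), 'ft_force': array([ 0.0003, -0.8479, -0.1463]), 'moment': array([-0.0712,  0.0176,  0.0255]), 'grip_width': 88.61624821825448}
side [[535.5908   0.     275.7096]
 [  0.     535.5908 200.2625]
 [  0.       0.       1.    ]] [[   0.8114   -0.3987    0.4274  -15.8492]
 [  -0.5845   -0.5478    0.5986 -827.8241]
 [  -0.0046   -0.7355   -0.6775  935.6173]
 [   0.        0.        0.        1.    ]]
top [[499.4927   0.     286.2833]
 [  0.     499.4927 207.5949]
 [  0.       0.       1.    ]] [[  -0.0112   -0.9982    0.0584  459.8944]
 [  -0.9998    0.012     0.0131  -75.1012]
 [  -0.0138   -0.0583   -0.9982 1150.5187]
 [   0.        0.        0.        1.    ]]
wrist [[317.3304   0.     274.8965]
 [  0.     317.3304 213.775 ]
 [  0.       0.       1.    ]] [[   0.0005   -0.2918    0.9565 -145.4281]
 [   1.        0.0001   -0.0005   -0.2353]
 [   0.0001    0.9565    0.2918  -75.5796]
 [   0.        0.        0.        1.    ]]
```

View pics/side0.png

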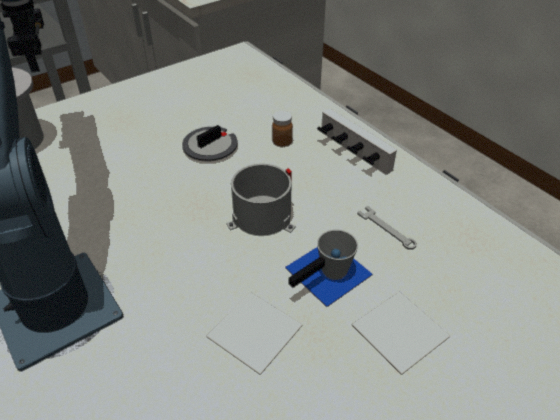

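View pics/top0.png

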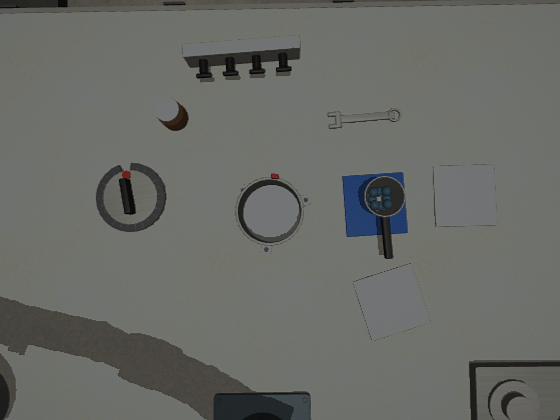

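View pics/wrist0.png

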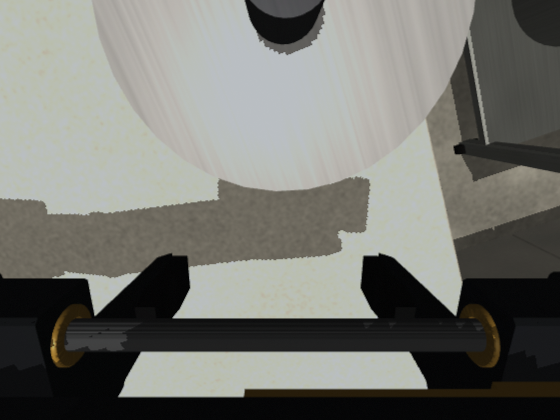

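The side view shows the lid at about (210,143), the canister at (262,200), the cup with its handle at (337,255) to (305,272), the wrench at (388,227) and the jar at (282,130). The two white squares are the look-alikes. In the top view the lid is at (131,197) with its notch at (126,170), the canister at (270,211) with its key at (275,176), and the cup at (385,195) with its handle end at (389,257). Next I'll measure these points.

```bash
cat > h.py <<'E'
import numpy as np,cv2
from bench import bot
np.set_printoptions(suppress=True,precision=2)
def ray(r,px,T=None):
    T=r["cam_to_world"] if T is None else T
    d=np.linalg.inv(r["mtx"])@np.array([px[0],px[1],1.]); return T[:3,3],T[:3,:3]@d
def plane(r,px,z,T=None):
    o,d=ray(r,px,T); return o+d*(z-o[2])/d[2]
def wT():
    s=bot.observe(); r=bot.get_image("wrist"); M=np.eye(4); M[:3,:3]=s["orientation"]; M[:3,3]=s["position"]
    r["cam_to_world"]=M@r["hand_eye"]; return r,s
def proj(r,p):
    T=np.linalg.inv(r["cam_to_world"]); q=r["mtx"]@(T[:3,:3]@np.asarray(p,float)+T[:3,3]); return q[:2]/q[2]
def blobs(m,amin=20):
    n,l,st,c=cv2.connectedComponentsWithStats(m.astype(np.uint8)); return [(c[i],st[i]) for i in range(1,n) if st[i,4]>=amin]
E
python3 - <<'E'
from h import *
r=bot.get_image("top"); im=r["image"]
big=cv2.resize(im[80:320,80:480],None,fx=2,fy=2,interpolation=cv2.INTER_CUBIC); cv2.imwrite("pics/topzoom.png",big)
hsv=cv2.cvtColor(im,cv2.COLOR_BGR2HSV);H,S,V=cv2.split(hsv)
red=((H<8)|(H>172))&(S>150)&(V>90)
for c,s in blobs(red,5): print("red",c,s, plane(r,c,120)[:2],plane(r,c,17)[:2])
blue=(H>105)&(H<125)&(S>150)&(V>60)
for c,s in blobs(blue,200):
    m=blue.astype(np.uint8); k=cv2.findContours(m,cv2.RETR_EXTERNAL,cv2.CHAIN_APPROX_NONE)[0]; k=max(k,key=cv2.contourArea)
    b=cv2.minAreaRect(k); print("mat",b,plane(r,b[0],6)[:2])
blk=(V<45)
for c,s in blobs(blk,100):
    print("black",c,s)
E
```

```text
red [125.67 174.2 ] [122 171   8   8  49] [593.98 272.43] [607.38 307.16]
red [274.   175.62] [271 174   7   4  26] [587.02 -36.8 ] [599.72 -32.98]
mat ((374.2650451660156, 204.2205352783203), (59.88369369506836, 59.95172119140625), 86.09950256347656) [ 532.22 -261.69]
mat ((374.2650451660156, 204.2205352783203), (59.88369369506836, 59.95172119140625), 86.09950256347656) [ 532.22 -261.69]
black [33.64  3.1 ] [  0   0  68   8 479]
black [242.91  64.89] [185  52 114  26 929]
black [179.73 122.09] [165 107  23  24 172]
black [126.87 195.98] [119 178  17  37 390]
black [387.92 195.04] [366 178  37  37 625]
black [258.4  200.56] [238 180  63  63 494]
black [386.1  236.95] [380 217  13  42 321]
black [496.12 376.91] [469 362  91  58 667]
black [  3.34 397.42] [  0 374  10  46 319]
black [250.53 406.57] [ 214  392   95   28 1940]
black [508.28 400.3 ] [501 393  22  24 149]
```

View pics/topzoom.png

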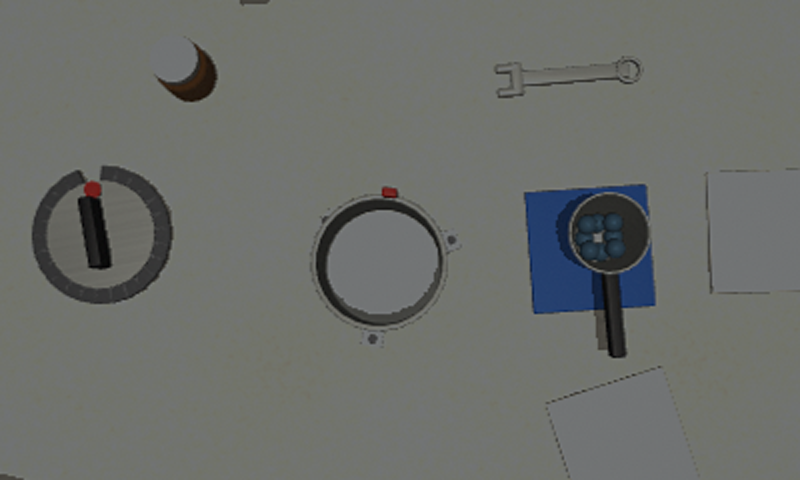

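The zoom shows the canister rim centred at about (380,262), the cup mouth at (610,232), the handle end at (617,355), and the lid ring at (102,235) with its notch pointing up and slightly left. I'll refine these with contours.

```bash
python3 - <<'E'
from h import *
r=bot.get_image("top")
z=lambda x,y:(80+x/2-.25,80+y/2-.25)
im=r["image"]; V=im.max(2)
can=plane(r,z(380,262),110); cup=plane(r,z(610,232),91)
print("can",can,"cup",cup)
key=plane(r,(274,175.6),118); d=key-can; print("key",key,np.hypot(*d[:2]),np.degrees(np.arctan2(d[1],d[0])))
# cup handle: black blob box
m=np.zeros(V.shape,np.uint8); m[215:262,375:398]=(V[215:262,375:398]<45)
k=max(cv2.findContours(m,0,cv2.CHAIN_APPROX_NONE)[0],key=cv2.contourArea)
vx,vy,x0,y0=cv2.fitLine(k,cv2.DIST_L2,0,.01,.01).ravel(); print("handle rect",cv2.minAreaRect(k),vx,vy)
h=plane(r,(x0,y0),70); q=plane(r,(x0+10*vx,y0+10*vy),70)-h; a=np.degrees(np.arctan2(q[1],q[0])); print("handle pt",h,"axis",a)
# lid ring: dark ring
m=np.zeros(V.shape,np.uint8); m[155:240,90:172]=(V[155:240,90:172]<85)
k=max(cv2.findContours(m,0,cv2.CHAIN_APPROX_NONE)[0],key=cv2.contourArea); print("ring",cv2.fitEllipse(k),cv2.minEnclosingCircle(k))
m[:]=0; m[170:222,110:145]=(V[170:222,110:145]<38)
k=max(cv2.findContours(m,0,cv2.CHAIN_APPROX_NONE)[0],key=cv2.contourArea); b=cv2.minAreaRect(k);print("bar",b)
c=cv2.minEnclosingCircle(cv2.convexHull(k))
ring=plane(r,(131,197.5),17); dot=plane(r,(125.7,174.2),17);print("lid",ring,"dot",dot,np.hypot(*(dot-ring)[:2]),np.degrees(np.arctan2(*(dot-ring)[1::-1])),"bar ctr",plane(r,b[0],50))
E
```

```text
can [514.64 -26.83 110.  ] cup [ 544.59 -270.42   91.  ]
key [587.3  -36.73 118.  ] 73.32723302892381 -7.754846831489319
handle rect ((386.0940856933594, 237.44058227539062), (41.69205856323242, 8.65682315826416), 84.2894058227539) 0.10612109 0.99435323
handle pt [ 456.95 -275.2    70.  ] axis -175.21726121037705
ring ((130.54066467285156, 197.04592895507812), (63.9234619140625, 65.33319091796875), 75.64057159423828) ((130.8018341064453, 197.3792724609375), 35.43122100830078)
bar ((127.00231170654297, 195.9133758544922), (36.66591262817383, 11.043949127197266), 80.21759033203125)
lid [553.66 294.53  17.  ] dot [607.39 307.1   17.  ] 55.18236536395861 13.173366567733648 bar ctr [554.57 292.7   50.  ]
```

I now have measurements for every part. The moves only turn about the tool's own x, so I'll first check how the arm behaves when sent beyond its reach, because pouring needs a tilt. I'll do that in clear air.

Request:
{"api": "apply_moves", "payload": {
  "series": [
    {"grip":0,"dp":[-0.08,-0.35,0.53],"turn":0},
    {"grip":0,"dp":[-0.08,-0.35,0.53],"turn":0},
    {"grip":0,"dp":[-0.08,-0.35,0.53],"turn":0},
    {"grip":0,"dp":[-0.08,-0.35,0.53],"turn":0},
    {"grip":0,"dp":[-0.08,-0.35,0.53],"turn":0},
    {"grip":0,"dp":[-0.08,-0.35,0.53],"turn":0},
    {"grip":0,"dp":[-0.08,-0.35,0.53],"turn":0},
    {"grip":0,"dp":[-0.08,-0.35,0.53],"turn":0},
    {"grip":0,"dp":[-0.08,-0.35,0.53],"turn":0},
    {"grip":0,"dp":[-0.08,-0.35,0.53],"turn":0}
  ]
}}

```text
clock: 1.5
position: [593.0, 108.2, 317.1]
orientation: [[0.0, 0.346, 0.938], [-0.0, 0.938, -0.346], [-1.0, -0.0, 0.0]]
ft_force: [0.1, 0.2, -0.4]
grip_width: 87.9
```

Request:
{"api": "apply_moves", "payload": {
  "series": [
    {"grip":0,"dp":[0,0.25,0.43],"turn":0},
    {"grip":0,"dp":[0,0.25,0.43],"turn":0},
    {"grip":0,"dp":[0,0.25,0.43],"turn":0},
    {"grip":0,"dp":[0,0.25,0.43],"turn":0},
    {"grip":0,"dp":[0,0.25,0.43],"turn":0},
    {"grip":0,"dp":[0,0.25,0.43],"turn":0},
    {"grip":0,"dp":[0,0.25,0.43],"turn":0},
    {"grip":0,"dp":[0,0.25,0.43],"turn":0}
  ]
}}

```text
clock: 2.5
position: [870.9, 133.2, 333.7]
orientation: [[-0.049, 0.378, 0.924], [0.105, 0.922, -0.372], [-0.993, 0.079, -0.085]]
ft_force: [0.3, -0.9, 0.8]
grip_width: 88.1
```

```bash
python3 -c "
from h import *
s=bot.observe();print(s['clock'],s['joint_pos'],s['position'],s['orientation'])"
```

```text
2.5 [-15.51  68.43  64.    15.71 -65.89 106.74  65.23] [870.87 133.24 333.65] [[-0.05  0.38  0.92]
 [ 0.11  0.92 -0.37]
 [-0.99  0.08 -0.09]]
```

The arm can tilt: it took about 7° at the reach limit and kept it. I'll bring it back in, then fit a kinematic model from the joint readings so I can plan for this properly.

Request:
{"api": "apply_moves", "payload": {
  "series": [
    {"grip":0,"dp":[0,-0.1,-0.22],"turn":0},
    {"grip":0,"dp":[0,-0.1,-0.22],"turn":0},
    {"grip":0,"dp":[0,-0.1,-0.22],"turn":0},
    {"grip":0,"dp":[0,-0.1,-0.22],"turn":0},
    {"grip":0,"dp":[0,-0.1,-0.22],"turn":0}
  ]
}}

```text
clock: 3.12
position: [626.9, 123.3, 344.0]
orientation: [[-0.051, 0.377, 0.925], [0.106, 0.923, -0.371], [-0.993, 0.079, -0.087]]
ft_force: [0.4, -0.6, 1.1]
grip_width: 88.1
```

```bash
cat > fk.py <<'E'
import json,itertools
from h import *
from scipy.optimize import least_squares
from scipy.spatial.transform import Rotation as R
def log():
    s=bot.observe(); open("log.jsonl","a").write(json.dumps({k:np.asarray(s[k]).tolist() for k in("clock","joint_pos","position","orientation")})+"\n"); return s
Ex=np.array([[0,0,1],[0,1,0],[1,0,0.]])
def fk(p,q,sg):
    h,L1,L2,L3,a1,a2,o1,o7=p[:8]
    r=lambda ax,d:R.from_euler(ax,d,degrees=True).as_matrix()
    A=r('z',sg[0]*q[0]+o1); 
    A2=A@r('y',q[1])@r('z',sg[1]*q[2]); e=np.array([0,0,h])+A2@[a1,0,L1]
    A4=A2@r('y',q[3])@r('z',sg[2]*q[4]); w=e+A4@[-a2 if False else 0,0,L2]
    A6=A4@r('y',q[5])@r('z',sg[3]*q[6]+o7)
    t=w+A2@r('y',q[3])@[a2,0,0]+A6@[0,0,L3]
    # tool: x = A6 z
    T=np.column_stack([A6[:,2],A6[:,1],-A6[:,0]])
    return t,T
E
cat > fit.py <<'E'
from fk import *
import sys
D=[json.loads(l) for l in open("log.jsonl")]
best=None
for sg in itertools.product((1,-1),repeat=4):
    def f(p):
        o=[]
        for d in D:
            t,T=fk(p,d["joint_pos"],sg); o+=list((t-d["position"])/10); o+=list((T-np.array(d["orientation"])).ravel()*10)
        return o
    for o1 in (0,90,180,-90):
      for o7 in (0,90,180,-90):
        s=least_squares(f,[330,400,400,250,0,0,o1,o7],max_nfev=60)
        if best is None or s.cost<best[0]: best=(s.cost,sg,s.x)
print(best); json.dump([best[2].tolist(),best[1]],open("fk.json","w"))
E
python3 - <<'E'
import json
D=[dict(clock=0,joint_pos=[-73.521,30.7767,-.2549,88.169,.1488,61.1531,-4.079],position=[225.0082,609.1634,237.8592],orientation=[[-0.0005,0.3464,0.9381],[-0.0016,0.9381,-0.3464],[-1.,-0.0017,0.0001]]),
dict(clock=2.5,joint_pos=[-15.51,68.43,64.,15.71,-65.89,106.74,65.23],position=[870.87,133.24,333.65],orientation=[[-0.049,0.378,0.924],[0.105,0.922,-0.372],[-0.993,0.079,-0.085]])]
open("log.jsonl","w").write("\n".join(map(json.dumps,D))+"\n")
E
python3 -c "
from fk import *
s=log();print(s['clock'],s['joint_pos'],s['position'],s['orientation'])"
python3 fit.py
```

```text
3.125 [-51.52  42.45  70.37  83.57 -44.74  86.61  87.93] [626.92 123.31 344.05] [[-0.05  0.38  0.92]
 [ 0.11  0.92 -0.37]
 [-0.99  0.08 -0.09]]
(np.float64(0.4663857364901235), (-1, -1, -1, -1), array([491.64, 489.81, 461.38, 460.47,  -4.99, -11.51,  -3.9 ,  86.12]))
```

Request:
{"api": "apply_moves", "payload": {
  "series": [
    {"grip":0,"dp":[0,-0.2,0],"turn":-27},
    {"grip":0,"dp":[0,-0.2,0],"turn":-27},
    {"grip":0,"dp":[0,-0.2,0],"turn":-27},
    {"grip":0,"dp":[0,-0.2,0],"turn":-27}
  ]
}}

```text
clock: 3.62
position: [549.4, -65.3, 328.7]
orientation: [[-0.05, -0.078, 0.996], [0.107, 0.991, 0.083], [-0.993, 0.111, -0.041]]
ft_force: [0.2, -0.1, -0.2]
grip_width: 88.0
```

```bash
python3 -c "
from fk import *
s=log();print(s['clock'],s['joint_pos'],s['position'],s['orientation'])"
python3 fit.py
```

```text
3.625 [-40.24  31.94  67.65  96.49 -34.38  78.63 129.41] [549.36 -65.32 328.7 ] [[-0.05 -0.08  1.  ]
 [ 0.11  0.99  0.08]
 [-0.99  0.11 -0.04]]
(np.float64(0.8025730953169059), (-1, -1, -1, -1), array([420.12, 488.73, 459.56, 392.41,  -4.56, -19.07,  -3.78,  86.24]))
```

```bash
python3 - <<'E'
from fk import *
p,sg=json.load(open("fk.json"))
for l in open("log.jsonl"):
    d=json.loads(l); t,T=fk(p,d["joint_pos"],sg); print(t-d["position"],R.from_matrix(T.T@np.array(d["orientation"])).as_rotvec(degrees=True))
E
```

```text
[0.53 7.77 6.36] [-0.02 -0.01  0.  ]
[-0.39  0.36 -0.44] [ 0.02  0.28 -0.32]
[-1.6  -3.48 -3.07] [ 0.    0.31 -0.32]
[-4.7   1.02 -2.85] [ 0.    0.42 -0.14]
```

```bash
cat > sim.py <<'E'
from fk import *
p,sg=json.load(open("fk.json"))
lo=np.array([-154.64,-21.42,-72.66,13.99,-74.86,10.95,-158.01]);hi=np.array([154.64,123.67,72.17,137.28,254.86,109.41,158.01])
def err(q,P,Rm,w):
    t,T=fk(p,q,sg); return np.r_[(P-t)/1000, w*R.from_matrix(Rm@T.T).as_rotvec()]
def jac(q):
    J=np.zeros((6,7));t,T=fk(p,q,sg)
    for i in range(7):
        d=q.copy();d[i]+=.01;t2,T2=fk(p,d,sg);J[:3,i]=(t2-t)/1000;J[3:,i]=R.from_matrix(T2@T.T).as_rotvec()
    return J/np.radians(.01)
def ik(q,P,Rm,lam=.05,n=30,w=1,cent=0):
    q=q.copy()
    for _ in range(n):
        e=err(q,P,Rm,1);J=jac(q);W=np.r_[1,1,1,w,w,w];e=e*W;J=J*W[:,None]
        dq=J.T@np.linalg.solve(J@J.T+lam**2*np.eye(6),e)
        q=np.clip(q+np.degrees(dq),lo,hi)
    return q
def step(q,P,Rm,rows,**k):
    for _ in range(rows):
        t,T=fk(p,q,sg); d=P-t; L=np.linalg.norm(d); Pt=P if L<62.5 else t+d*62.5/L
        rv=R.from_matrix(Rm@T.T).as_rotvec(); a=np.degrees(np.linalg.norm(rv)); Rt=Rm if a<10.7 else R.from_rotvec(rv*10.7/a).as_matrix()@T
        q2=ik(q,Pt,Rt,**k); s=np.abs(q2-q)/(np.array([136.94,136.94,180,180,180,180,180])*.7/8); q=q+(q2-q)/max(1,s.max())
    return q
E
python3 - <<'E'
from sim import *
D=[json.loads(l) for l in open("log.jsonl")]
q0=np.array(D[0]["joint_pos"]);T0=np.array(D[0]["orientation"])
for lam in (.01,.05,.2):
  for w in (1,.3,.1):
    q=step(q0,np.array([593,108.2,317.1]),T0,11,lam=lam,w=w); 
    P=np.array([593,108.2,317.1])+T0@[0,250,430]; a=q.copy()
    q=step(q,P,T0,8,lam=lam,w=w); t,T=fk(p,q,sg); print(lam,w,a,q,t,T[:,0])
E
```

```text
0.01 1 [-24.37  21.91  13.55  92.22  -5.37  66.56  60.14] [-17.25  56.75  10.33  34.02  -9.52  90.02  58.87] [846.82 165.68 315.68] [-0.01  0.01 -1.  ]
0.01 0.3 [-24.37  21.91  13.55  92.22  -5.37  66.56  60.14] [-12.84  80.5    9.46  14.28 -10.13 108.62  54.68] [777.03 120.33 126.59] [-0.39 -0.03 -0.92]
0.01 0.1 [-24.38  21.91  13.58  92.22  -5.38  66.56  60.15] [-13.04  78.69  10.92  13.99 -11.   103.8   55.98] [819.21 123.73 142.77] [-0.28 -0.03 -0.96]
0.05 1 [-24.38  21.91  13.56  92.22  -5.38  66.56  60.15] [-13.22  77.89  10.91  13.99 -10.93 104.28  56.07] [819.44 126.21 155.24] [-0.27 -0.03 -0.96]
0.05 0.3 [-24.42  21.92  13.62  92.22  -5.4   66.56  60.17] [-13.21  77.72  10.94  13.99 -11.02 102.12  55.87] [834.45 128.19 154.  ] [-0.23 -0.02 -0.97]
0.05 0.1 [-24.58  21.93  13.84  92.22  -5.49  66.57  60.24] [-14.12  73.1   11.25  13.99 -11.05  87.02  57.12] [953.24 156.39 220.42] [ 0.11  0.02 -0.99]
0.2 1 [-24.47  21.92  13.7   92.22  -5.43  66.56  60.19] [-14.57  71.3   11.12  13.99 -10.56  96.98  57.34] [890.61 153.08 247.28] [-0.03 -0.01 -1.  ]
0.2 0.3 [-24.63  21.94  13.91  92.22  -5.52  66.57  60.27] [-14.69  70.42  11.28  13.99 -10.86  89.53  57.3 ] [943.18 163.51 263.55] [ 0.11  0.02 -0.99]
0.2 0.1 [-24.89  21.85  14.12  92.37  -5.46  66.39  60.14] [-14.99  69.74  11.43  13.99 -11.41  72.37  57.46] [1055.28  187.63  306.34] [ 0.4   0.07 -0.91]
```

The model fits orientation well. The tilt came from ending a call part-way through a joint-limited motion near full extension. It has to be removed, so I'll extend again in shorter calls and watch how the tilt responds.

Request:
{"api": "apply_moves", "payload": {
  "series": [
    {"grip":0,"dp":[0,0,0.32],"turn":0},
    {"grip":0,"dp":[0,0,0.32],"turn":0},
    {"grip":0,"dp":[0,0,0.32],"turn":0},
    {"grip":0,"dp":[0,0,0.32],"turn":0}
  ]
}}

```text
clock: 4.12
position: [802.8, -41.2, 317.4]
orientation: [[-0.05, -0.08, 0.996], [0.109, 0.99, 0.085], [-0.993, 0.112, -0.041]]
ft_force: [2.0, 0.0, 1.0]
grip_width: 87.9
```

```bash
cat > st.py <<'E'
from fk import *
s=log();T=s['orientation'];print(s['clock'],s['joint_pos'],s['position'],"toolx",T[:,0],"az y",np.degrees(np.arctan2(T[1,1],T[0,1])))
E
python3 st.py; python3 fit.py
```

```text
4.125 [-17.01  56.52  55.43  48.94 -48.14  95.28 115.87] [802.76 -41.18 317.39] toolx [-0.05  0.11 -0.99] az y 94.59749277324867
(np.float64(0.8697333078538465), (-1, -1, -1, -1), array([405.01, 490.1 , 459.49, 379.12,  -5.54, -19.52,  -3.73,  86.29]))
```

Request:
{"api": "apply_moves", "payload": {
  "series": [
    {"grip":0,"dp":[0,0,0.2],"turn":0},
    {"grip":0,"dp":[0,0,0.2],"turn":0}
  ]
}}

```text
clock: 4.38
position: [886.8, -33.6, 314.5]
orientation: [[-0.023, -0.075, 0.997], [0.114, 0.991, 0.077], [-0.993, 0.115, -0.014]]
ft_force: [2.4, -3.0, 5.8]
grip_width: 88.3
```

```bash
python3 st.py
```

```text
4.375 [ -5.27  69.18  63.4   17.34 -65.22 104.82 103.42] [886.79 -33.58 314.51] toolx [-0.02  0.11 -0.99] az y 94.30621780600707
```

The outward lean follows the push direction, so pushing outward at an azimuth near −65° should cancel the sideways tilt. I'll also use this move to turn the tool by about half a turn, for joint 7 margin.

Request:
{"api": "apply_moves", "payload": {
  "series": [
    {"grip":0,"dp":[-0.03,-0.4,-0.37],"turn":105},
    {"grip":0,"dp":[-0.03,-0.4,-0.37],"turn":105},
    {"grip":0,"dp":[-0.03,-0.4,-0.37],"turn":105},
    {"grip":0,"dp":[-0.03,-0.4,-0.37],"turn":105},
    {"grip":0,"dp":[-0.03,-0.4,-0.37],"turn":105},
    {"grip":0,"dp":[-0.03,-0.4,-0.37],"turn":105},
    {"grip":0,"dp":[-0.03,-0.4,-0.37],"turn":105},
    {"grip":0,"dp":[-0.03,-0.4,-0.37],"turn":105},
    {"grip":0,"dp":[-0.03,-0.4,-0.37],"turn":105},
    {"grip":0,"dp":[-0.03,-0.4,-0.37],"turn":105}
  ]
}}

```text
clock: 5.62
position: [544.6, -465.0, 303.3]
orientation: [[-0.024, 0.98, -0.2], [0.113, -0.196, -0.974], [-0.993, -0.046, -0.106]]
ft_force: [0.1, 0.7, -0.2]
grip_width: 88.1
```

```bash
python3 st.py; python3 -c "
from h import *
for n in('side','top','wrist'): cv2.imwrite('pics/'+n+'1.png',bot.get_image(n)['image'])"
```

```text
5.625 [  7.71  55.33  70.6   68.82 -51.97  93.76  57.97] [ 544.63 -465.04  303.25] toolx [-0.02  0.11 -0.99] az y -11.297489114313892
```

View pics/top1.png

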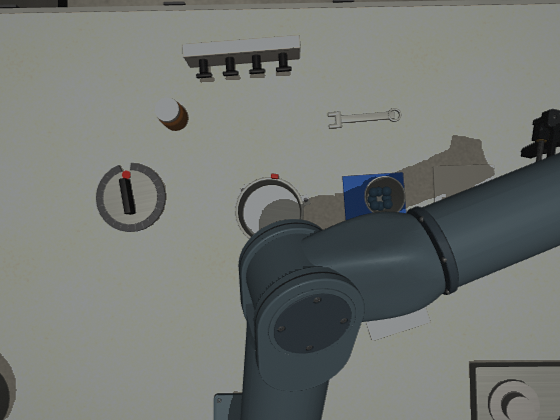

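View pics/wrist1.png

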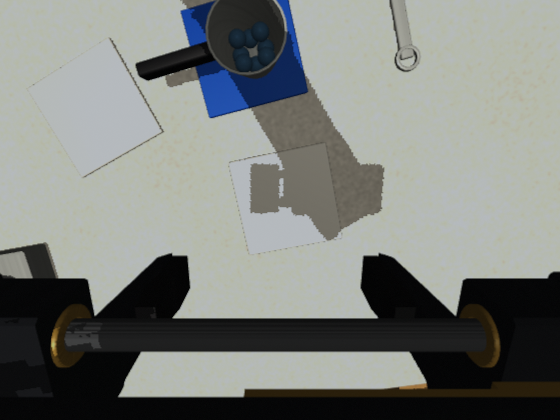

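The top view shows the scene undisturbed. The cup at (385,195) still holds its balls, and the arm passes well above it. The wrist view shows the cup with balls at (247,35), its handle to the left and one white look-alike below. I'll continue to the outward push.

Request:
{"api": "apply_moves", "payload": {
  "series": [
    {"grip":0,"dp":[-0.02,-0.15,0.29],"turn":74},
    {"grip":0,"dp":[-0.02,-0.15,0.29],"turn":74},
    {"grip":0,"dp":[-0.02,-0.15,0.29],"turn":74},
    {"grip":0,"dp":[-0.02,-0.15,0.29],"turn":74},
    {"grip":0,"dp":[-0.02,-0.15,0.29],"turn":74},
    {"grip":0,"dp":[-0.02,-0.15,0.29],"turn":74},
    {"grip":0,"dp":[-0.02,-0.15,0.29],"turn":74}
  ]
}}

```text
clock: 6.65
position: [349.1, -720.5, 296.8]
orientation: [[-0.024, 0.093, -0.995], [0.116, -0.989, -0.096], [-0.993, -0.117, 0.013]]
ft_force: [0.0, -0.1, 0.9]
grip_width: 88.0
```

```bash
python3 st.py;python3 fit.py
```

```text
6.65 [ 41.02  64.06  70.54  46.77 -57.54 101.4    0.15] [ 349.15 -720.47  296.84] toolx [-0.02  0.12 -0.99] az y -84.60061774438347
(np.float64(1.338356000043985), (-1, -1, -1, -1), array([348.72, 490.72, 458.14, 324.01,  -7.88, -21.9 ,  -3.52,  86.51]))
```

Request:
{"api": "apply_moves", "payload": {
  "series": [
    {"grip":0,"dp":[0,0.28,-0.1],"turn":0},
    {"grip":0,"dp":[0,0.28,-0.1],"turn":0},
    {"grip":0,"dp":[0,0.28,-0.1],"turn":0},
    {"grip":0,"dp":[0,0.28,-0.1],"turn":0}
  ]
}}

```text
clock: 7.15
position: [390.4, -780.4, 276.8]
orientation: [[0.05, 0.098, -0.994], [0.158, -0.983, -0.089], [-0.986, -0.153, -0.065]]
ft_force: [0.6, 0.0, 0.8]
grip_width: 87.9
```

```bash
python3 st.py
```

```text
7.15 [ 57.35  73.55  72.08  14.07 -74.74 109.33 -15.19] [ 390.4  -780.43  276.75] toolx [ 0.05  0.16 -0.99] az y -84.30039702828448
```

```bash
cat > fk2.py <<'E'
from fk import *
r=lambda ax,d:R.from_euler(ax,d,degrees=True).as_matrix()
SG=(-1,-1,-1,-1)
def fk2(p,q,full=False):
    # p: base xyz, o1 ,o7, offsets e(x,y,z), w1(x,y,z), w2 ,tool
    A=r('z',-q[0]+p[3]); o=np.array(p[:3])
    A2=A@r('y',q[1])@r('z',-q[2]); e=o+A2@p[5:8]
    B=A2@r('y',q[3]); A4=B@r('z',-q[4]); w=e+B@[p[8],p[9],0]+A4@[p[10],p[11],p[12]]
    A6=A4@r('y',q[5]); A7=A6@r('z',-q[6]+p[4]); t=w+A6@[p[13],p[14],p[15]]
    T=np.column_stack([A7[:,2],A7[:,1],-A7[:,0]])
    return (t,T,e,w) if full else (t,T)
P0=np.array([0,0,350,-3.8,86.2, 0,0,490, 0,0, 0,0,460, 0,0,325.])
def fit():
    D=[json.loads(l) for l in open("log.jsonl")]
    sig=np.array([5,5,100,2,2,30,30,100,30,30,30,30,100,60,30,100.])
    def f(p):
        o=list((p-P0)/sig*.3)
        for d in D:
            t,T=fk2(p,d["joint_pos"]); o+=list((t-d["position"])/2); o+=list((T-np.array(d["orientation"])).ravel()*100)
        return o
    s=least_squares(f,P0); return s.x,D
if __name__=="__main__":
    x,D=fit(); print(x)
    for d in D:
        t,T=fk2(x,d["joint_pos"]); print(t-d["position"],R.from_matrix(T.T@np.array(d["orientation"])).as_rotvec(degrees=True))
    json.dump(x.tolist(),open("fk2.json","w"))
E
python3 fk2.py
```

```text
[  3.52   1.33 332.33  -1.26  88.75  21.33  -2.53 487.28 -37.5   -2.53
  43.08 -11.13 477.12  35.02 -11.13 267.13]
[-0.13  0.8  -0.67] [-0.01 -0.    0.  ]
[ 0.51 -0.5   0.31] [ 0.01  0.07 -0.12]
[ 0.62 -1.83 -0.09] [-0.    0.1  -0.11]
[-1.08  2.32  0.9 ] [-0.    0.14 -0.05]
[-0.22 -0.22  0.08] [-0.    0.14 -0.05]
[-1.04  0.04 -0.47] [-0.    0.15 -0.02]
[-0.08 -0.86 -0.29] [-0.   -0.06 -0.13]
[0.04 0.37 1.25] [-0.   -0.15  0.01]
[ 1.33 -0.13 -1.04] [ 0.01 -0.19 -0.08]
```

```bash
cat > sim.py <<'E'
from fk2 import *
p=np.array(json.load(open("fk2.json")))
lo=np.array([-154.64,-21.42,-72.66,13.99,-74.86,10.95,-158.01]);hi=np.array([154.64,123.67,72.17,137.28,254.86,109.41,158.01])
VL=np.array([136.94,136.94,180,180,180,180,180])*.7/8
def jac(q):
    J=np.zeros((6,7));t,T=fk2(p,q)
    for i in range(7):
        d=q.copy();d[i]+=.01;t2,T2=fk2(p,d);J[:3,i]=(t2-t)/1000;J[3:,i]=R.from_matrix(T2@T.T).as_rotvec()
    return J/np.radians(.01)
def ik(q,P,Rm,lam=.02,n=20,w=1,cent=0.,q0=None):
    q=q.copy()
    for _ in range(n):
        t,T=fk2(p,q);W=np.r_[1,1,1,w,w,w]
        e=np.r_[(P-t)/1000,R.from_matrix(Rm@T.T).as_rotvec()]*W;J=jac(q)*W[:,None]
        Ji=J.T@np.linalg.inv(J@J.T+lam**2*np.eye(6))
        dq=Ji@e
        if cent: dq+=(np.eye(7)-Ji@J)@(np.radians(q0-q)*cent)
        q=np.clip(q+np.degrees(dq),lo,hi)
    return q
def rowstep(q,P,Rm,Tc=None,**k):
    t,T=fk2(p,q) if Tc is None else Tc
    d=P-t; L=np.linalg.norm(d); Pt=P if L<62.5 else t+d*62.5/L
    rv=R.from_matrix(Rm@T.T).as_rotvec(); a=np.degrees(np.linalg.norm(rv)); Rt=Rm if a<10.7 else R.from_rotvec(rv*10.7/a).as_matrix()@T
    q2=ik(q,Pt,Rt,**k); s=(np.abs(q2-q)/VL).max(); return q+(q2-q)/max(1,s)
def call(q,dp,turn,rows,**k):
    t,T=fk2(p,q); P=t+T@(np.array(dp)*1000); Rm=T@r('x',turn)
    for _ in range(rows): q=rowstep(q,P,Rm,**k)
    return q
TR=[(1,[0,-.1,-.22],0,5),(2,[0,-.2,0],-27,4),(3,[0,0,.32],0,4),(4,[0,0,.2],0,2),(5,[-.03,-.4,-.37],105,10),(6,[-.02,-.15,.29],74,7),(7,[0,.28,-.1],0,4)]
E
python3 - <<'E'
from sim import *
D=[json.loads(l) for l in open("log.jsonl")]
Q=[np.array(d["joint_pos"]) for d in D]
for k in (dict(lam=.02),dict(lam=.02,w=.3),dict(lam=.1,w=.3),):
    print(k)
    q=call(Q[0],[-.08,-.35,.53],0,11,**k); print("a",q); q=call(q,[0,.25,.43],0,8,**k); print(0,q,Q[1])
    for i,dp,t,n in TR: print(i,call(Q[i],dp,t,n,**k),Q[i+1])
E
```

```text
{'lam': 0.02}
a [-22.25  22.62  12.59  90.68  -5.12  67.31  61.12]
0 [-12.16  77.37 -19.28  13.99  18.98  96.73  55.3 ] [-15.51  68.43  64.    15.71 -65.89 106.74  65.23]
1 [-51.92  43.77  72.17  83.24 -46.27  87.59  88.71] [-51.52  42.45  70.37  83.57 -44.74  86.61  87.93]
2 [-39.87  32.57  67.54  96.04 -34.83  78.81 129.92] [-40.24  31.94  67.65  96.49 -34.38  78.63 129.41]
3 [-17.79  56.11  56.55  50.28 -48.48  95.21 116.52] [-17.01  56.52  55.43  48.94 -48.14  95.28 115.87]
4 [ -0.07  70.87  62.21  20.32 -67.07 106.33  96.83] [ -5.27  69.18  63.4   17.34 -65.22 104.82 103.42]
5 [  6.83  56.09  72.17  69.19 -53.26  94.33  59.11] [  7.71  55.33  70.6   68.82 -51.97  93.76  57.97]
6 [ 40.88  64.33  72.17  47.83 -58.52 101.55   0.67] [ 41.02  64.06  70.54  46.77 -57.54 101.4    0.15]
7 [ 78.48  81.43  70.55  13.99 -74.86 109.41 -34.68] [ 57.35  73.55  72.08  14.07 -74.74 109.33 -15.19]
{'lam': 0.02, 'w': 0.3}
a [-22.26  22.62  12.6   90.68  -5.12  67.31  61.12]
0 [-12.1   77.09 -18.58  13.99  18.27  96.24  55.27] [-15.51  68.43  64.    15.71 -65.89 106.74  65.23]
1 [-51.92  43.77  72
[... 915 characters left out ...]
.24 -46.27  87.59  88.71] [-51.52  42.45  70.37  83.57 -44.74  86.61  87.93]
2 [-39.83  32.52  67.44  96.04 -34.76  78.78 129.87] [-40.24  31.94  67.65  96.49 -34.38  78.63 129.41]
3 [-17.79  56.12  56.57  50.28 -48.49  95.22 116.53] [-17.01  56.52  55.43  48.94 -48.14  95.28 115.87]
4 [ -3.47  69.17  54.38  17.44 -57.22 103.83 101.13] [ -5.27  69.18  63.4   17.34 -65.22 104.82 103.42]
5 [  6.83  56.09  72.17  69.19 -53.26  94.33  59.11] [  7.71  55.33  70.6   68.82 -51.97  93.76  57.97]
6 [ 40.88  64.33  72.17  47.83 -58.52 101.55   0.67] [ 41.02  64.06  70.54  46.77 -57.54 101.4    0.15]
7 [ 63.4   76.85  72.17  13.99 -73.88 102.67 -17.3 ] [ 57.35  73.55  72.08  14.07 -74.74 109.33 -15.19]
```

```bash
cat >> sim.py <<'E'
def ikl(q,P,Rm,w=1,reg=1e-3,**k):
    def f(x):
        t,T=fk2(p,x); return np.r_[(P-t)/1000,w*R.from_matrix(Rm@T.T).as_rotvec(),reg*np.radians(x-q)]
    q=np.clip(q,lo+1e-3,hi-1e-3)
    return least_squares(f,q,bounds=(lo,hi),x_scale=1.,max_nfev=k.get("nf",60)).x
E
python3 - <<'E'
import sim
from sim import *
D=[json.loads(l) for l in open("log.jsonl")]
Q=[np.array(d["joint_pos"]) for d in D]
sim.ik=lambda q,P,Rm,**k: ikl(q,P,Rm,**k)
for k in (dict(w=1,reg=1e-3),dict(w=.3,reg=1e-2),dict(w=1,reg=.03)):
    print(k)
    for i,dp,t,n in [TR[0],TR[3],TR[4],TR[6]]: 
        q=call(Q[i],dp,t,n,**k);print(i,q,Q[i+1],fk2(p,q)[1][:,0],fk2(p,Q[i+1])[1][:,0])
k=dict(w=.5,lam=.03,n=8)
E
```

```text
{'w': 1, 'reg': 0.001}
1 [-51.92  43.77  72.17  83.24 -46.27  87.59  88.71] [-51.52  42.45  70.37  83.57 -44.74  86.61  87.93] [-0.05  0.11 -0.99] [-0.05  0.11 -0.99]
4 [ -6.39  68.49  66.37  20.07 -67.01 105.04 104.68] [ -5.27  69.18  63.4   17.34 -65.22 104.82 103.42] [-0.02  0.11 -0.99] [-0.02  0.11 -0.99]
5 [  6.83  56.09  72.17  69.19 -53.26  94.32  59.11] [  7.71  55.33  70.6   68.82 -51.97  93.76  57.97] [-0.02  0.11 -0.99] [-0.02  0.11 -0.99]
7 [ 56.62  74.81  72.17  13.99 -70.27 106.38 -14.68] [ 57.35  73.55  72.08  14.07 -74.74 109.33 -15.19] [-0.01  0.1  -0.99] [ 0.05  0.16 -0.99]
{'w': 0.3, 'reg': 0.01}
1 [-51.9   43.79  72.17  83.21 -46.29  87.63  88.71] [-51.52  42.45  70.37  83.57 -44.74  86.61  87.93] [-0.05  0.11 -0.99] [-0.05  0.11 -0.99]
4 [ -6.42  68.27  66.24  20.21 -67.02 103.59 104.69] [ -5.27  69.18  63.4   17.34 -65.22 104.82 103.42] [ 0.01  0.11 -0.99] [-0.02  0.11 -0.99]
5 [  6.83  56.09  72.17  69.2  -53.26  94.32  59.13] [  7.71  55.33  70.6   68.82 -51.97  93.76  57.97] [-0.02  0.11 -0.99] [-0.02  0.11 -0.99]
7 [ 56.71  74.22  72.17  13.99 -71.19  99.25 -14.81] [ 57.35  73.55  72.08  14.07 -74.74 109.33 -15.19] [ 0.05 -0.02 -1.  ] [ 0.05  0.16 -0.99]
{'w': 1, 'reg': 0.03}
1 [-51.82  43.88  72.17  83.07 -46.36  87.7   88.71] [-51.52  42.45  70.37  83.57 -44.74  86.61  87.93] [-0.05  0.11 -0.99] [-0.05  0.11 -0.99]
4 [ -4.9   68.39  54.08  17.44 -55.94 104.13 102.73] [ -5.27  69.18  63.4   17.34 -65.22 104.82 103.42] [-0.04  0.11 -0.99] [-0.02  0.11 -0.99]
5 [  6.83  56.09  72.17  69.23 -53.25  94.3   59.15] [  7.71  55.33  70.6   68.82 -51.97  93.76  57.97] [-0.02  0.11 -0.99] [-0.02  0.11 -0.99]
7 [ 56.62  74.87  72.17  13.99 -70.28 106.32 -14.68] [ 57.35  73.55  72.08  14.07 -74.74 109.33 -15.19] [-0.01  0.1  -0.99] [ 0.05  0.16 -0.99]
```

```bash
nproc; cat > search.py <<'E'
import sim,sys
from sim import *
from multiprocessing import Pool
sim.ik=lambda q,P,Rm,**k: ikl(q,P,Rm,w=1,reg=1e-3,nf=40)
def trial(a):
    q0,dpw,turn,n=a
    t,T=fk2(p,q0); P=t+dpw; Rm=T@r('x',turn); q=q0; ok=True; out=[]
    for i in range(n):
        q=rowstep(q,P,Rm); t,T2,e,w=fk2(p,q,True)
        if t[2]<170 or e[2]<250 or w[2]<250 or np.hypot(*t[:2])<250 or t[0]<-100 or t[1]>500: break
        out.append((np.hypot(*T2[:2,0]),i+1,q,t,T2[:,0]))
    return a,out
if __name__=="__main__":
    x,D=fit(); q0=np.array(D[-1]["joint_pos"]); t0,T0=fk2(p,q0); rng=np.random.default_rng(int(sys.argv[1])); jobs=[]
    for _ in range(int(sys.argv[2])):
        az=rng.uniform(-80,50);rr=rng.uniform(200,1400);z=rng.uniform(200,1100)
        P=np.array([rr*np.cos(np.radians(az)),rr*np.sin(np.radians(az)),z]); jobs.append((q0,P-t0,rng.choice([0,0,rng.uniform(-120,120)]),10))
    with Pool() as po: res=po.map(trial,jobs,chunksize=2)
    L=[(o[0],o[1],a[1],a[2],o[2],o[3],o[4],T0.T@a[1]/1000) for a,out in res for o in out]
    L.sort(key=lambda v:v[0])
    for v in L[:12]: print("tilt %.3f rows %d turn %.0f dp"%(v[0],v[1],v[3]),v[7],"q",v[4],"t",v[5],v[6])
E
time python3 search.py 1 400
```

```text
4
tilt 0.129 rows 7 turn 115 dp [-0.18  0.21 -0.43] q [  46.38   70.32   71.93   13.99  -74.86  107.85 -101.48] t [ 539.81 -698.57  323.53] [ 0.08  0.1  -0.99]
tilt 0.129 rows 8 turn 115 dp [-0.18  0.21 -0.43] q [  45.7    70.17   71.92   13.99  -74.86  107.95 -112.84] t [ 547.86 -691.72  325.88] [ 0.08  0.1  -0.99]
tilt 0.131 rows 6 turn 115 dp [-0.18  0.21 -0.43] q [ 47.25  70.53  71.88  13.99 -74.86 107.9  -89.93] t [ 529.23 -706.21  320.33] [ 0.08  0.11 -0.99]
tilt 0.133 rows 9 turn 115 dp [-0.18  0.21 -0.43] q [  45.19   70.08   71.8    13.99  -74.86  108.29 -124.03] t [ 553.62 -685.22  327.48] [ 0.07  0.11 -0.99]
tilt 0.134 rows 5 turn 115 dp [-0.18  0.21 -0.43] q [ 48.32  70.8   71.8   13.99 -74.86 108.07 -78.17] t [ 515.77 -714.97  316.17] [ 0.07  0.11 -0.99]
tilt 0.139 rows 6 turn -82 dp [-0.11  0.16  0.22] q [ 72.06  70.49  62.99  13.99 -64.   109.41  63.  ] t [ 175.68 -848.31  309.98] [ 0.07  0.12 -0.99]
tilt 0.139 rows 4 turn 115 dp [-0.18  0.21 -0.43] q [ 49.62  71.16  71.74  13.99 -74.86 108.32 -66.17] t [ 499.04 -725.13  310.9 ] [ 0.07  0.12 -0.99]
tilt 0.140 rows 4 turn 59 dp [-0.24  0.3  -0.22] q [ 55.07  70.5   70.    13.99 -72.52 109.41 -60.72] t [ 423.12 -764.05  319.38] [ 0.07  0.12 -0.99]
tilt 0.141 rows 5 turn -82 dp [-0.11  0.16  0.22] q [ 71.19  70.62  63.31  13.99 -64.43 109.41  51.47] t [ 189.09 -845.72  308.38] [ 0.07  0.12 -0.99]
tilt 0.142 rows 4 turn -70 dp [-0.26  0.34 -0.01] q [ 61.01  69.68  64.66  13.99 -67.09 109.41  30.25] t [ 342.   -799.25  324.39] [ 0.07  0.12 -0.99]
tilt 0.142 rows 10 turn 115 dp [-0.18  0.21 -0.43] q [  44.85   70.04   71.53   13.99  -74.86  108.97 -135.04] t [ 557.07 -678.38  328.3 ] [ 0.07  0.12 -0.99]
tilt 0.142 rows 7 turn -82 dp [-0.11  0.16  0.22] q [ 72.61  70.19  59.88  13.99 -60.79 109.41  73.87] t [ 168.33 -847.69  310.37] [ 0.06  0.13 -0.99]
real	1m6.071s
user	4m15.904s
sys	0m0.288s
```

```bash
cat > search2.py <<'E'
import sim,sys
from sim import *
from multiprocessing import Pool
sim.ik=lambda q,P,Rm,**k: ikl(q,P,Rm,w=1,reg=1e-3,nf=25)
def bad(q):
    t,T,e,w=fk2(p,q,True)
    return t[2]<170 or e[2]<250 or w[2]<250 or np.hypot(*t[:2])<250 or t[0]<-100 or t[1]>500
def trial(a):
    q0,P,turn,push=a; out=[]
    t,T=fk2(p,q0); Rm=T@r('x',turn); q=q0
    for i in range(12):
        q=rowstep(q,P,Rm)
        if bad(q): return a,out
    for i in range(5):
        t,T=fk2(p,q); q=rowstep(q,t+push*62.5,T)
        if bad(q): break
        t,T=fk2(p,q); out.append((np.hypot(*T[:2,0]),i+1,q,t,T[:,0]))
    return a,out
if __name__=="__main__":
    x,D=fit(); q0=np.array(D[-1]["joint_pos"]); t0,T0=fk2(p,q0); rng=np.random.default_rng(int(sys.argv[1])); jobs=[]
    for _ in range(int(sys.argv[2])):
        az=rng.uniform(-80,30);rr=rng.uniform(300,900);z=rng.uniform(220,800)
        P=np.array([rr*np.cos(np.radians(az)),rr*np.sin(np.radians(az)),z]); v=rng.normal(size=3);v[:2]+=rng.choice([-2,2])*P[:2]/rr; v/=np.linalg.norm(v); jobs.append((q0,P,rng.choice([0,0,rng.uniform(-120,120)]),v))
    with Pool() as po: res=po.map(trial,jobs,chunksize=2)
    L=[(o[0],o[1],a[1],a[2],o[2],o[3],o[4],a[3]) for a,out in res for o in out]
    L.sort(key=lambda v:v[0])
    for v in L[:15]: print("tilt %.3f n %d turn %.0f P"%(v[0],v[1],v[3]),v[2],"push",v[7],"q",v[4],"t",v[5],v[6])
E
time python3 search2.py 1 500
```

```text
tilt 0.041 n 5 turn -61 P [ 343.2  -115.51  781.47] push [ 0.5  -0.86  0.07] q [ 20.77  -2.49   1.74  71.42  -1.62 109.37  -1.74] t [ 380.38 -186.25  717.81] [ 0.04  0.01 -1.  ]
tilt 0.055 n 4 turn -61 P [ 343.2  -115.51  781.47] push [ 0.5  -0.86  0.07] q [  8.79  -3.99  13.06  72.76  -1.83 109.36  -2.5 ] t [ 370.08 -181.24  717.72] [ 0.05  0.03 -1.  ]
tilt 0.076 n 3 turn -61 P [ 343.2  -115.51  781.47] push [ 0.5  -0.86  0.07] q [ -3.19  -5.12  24.67  73.57  -1.98 109.35  -2.93] t [ 362.41 -182.96  716.68] [ 0.05  0.05 -1.  ]
tilt 0.084 n 5 turn 0 P [ 157.61 -295.56  693.77] push [ 0.12 -0.88  0.47] q [ 31.02  -3.44  25.58  77.2   -1.96 109.41 -29.02] t [ 196.24 -354.92  679.83] [ 0.02  0.08 -1.  ]
tilt 0.093 n 5 turn -10 P [ 172.66 -679.08  601.63] push [-0.07 -0.92  0.4 ] q [ 82.88  47.13 -14.29  25.76   5.61 109.41  -0.52] t [ 127.29 -773.56  520.08] [ 0.08  0.05 -1.  ]
tilt 0.095 n 5 turn 0 P [ 107.02 -337.38  703.74] push [ 0.39 -0.91  0.11] q [ 69.77   6.18  -8.01  69.78  -0.41 109.41 -23.46] t [ 192.9  -438.28  662.04] [-0.02  0.09 -1.  ]
tilt 0.099 n 4 turn 0 P [ 107.02 -33
[... 899 characters left out ...]
push [ 0.12 -0.88  0.47] q [ 19.04  -4.51  37.5   77.92  -2.14 109.41 -29.14] t [ 188.78 -354.23  677.31] [ 0.03  0.1  -0.99]
tilt 0.108 n 5 turn -52 P [ 324.71 -506.54  713.4 ] push [-0.02  0.84  0.54] q [ 81.72   5.42 -42.87  68.94  -2.15 109.41   5.55] t [ 334.69 -330.49  683.9 ] [ 0.03  0.1  -0.99]
tilt 0.112 n 3 turn -10 P [ 172.66 -679.08  601.63] push [-0.07 -0.92  0.4 ] q [ 81.79  41.98 -12.91  32.88   3.4  109.41  -2.26] t [ 144.28 -735.03  538.  ] [ 0.07  0.09 -0.99]
tilt 0.115 n 2 turn 0 P [ 107.02 -337.38  703.74] push [ 0.39 -0.91  0.11] q [ 44.53  -5.52  18.66  81.52  -1.77 109.33 -22.43] t [ 142.29 -354.41  663.51] [ 0.01  0.11 -0.99]
real	2m23.559s
user	9m15.510s
sys	0m0.435s
```

The joint model now predicts the arm well. Near the top of the workspace, with joint 6 at its limit, the tilt can be walked back and joint 3 re-centred, so I'll go there.

Request:
{"api": "apply_moves", "payload": {
  "series": [
    {"grip":0,"dp":[-0.39,-0.74,-0.045],"turn":-61},
    {"grip":0,"dp":[-0.39,-0.74,-0.045],"turn":-61},
    {"grip":0,"dp":[-0.39,-0.74,-0.045],"turn":-61},
    {"grip":0,"dp":[-0.39,-0.74,-0.045],"turn":-61},
    {"grip":0,"dp":[-0.39,-0.74,-0.045],"turn":-61},
    {"grip":0,"dp":[-0.39,-0.74,-0.045],"turn":-61},
    {"grip":0,"dp":[-0.39,-0.74,-0.045],"turn":-61},
    {"grip":0,"dp":[-0.39,-0.74,-0.045],"turn":-61},
    {"grip":0,"dp":[-0.39,-0.74,-0.045],"turn":-61},
    {"grip":0,"dp":[-0.39,-0.74,-0.045],"turn":-61}
  ]
}}

```text
clock: 8.4
position: [356.2, -293.3, 641.0]
orientation: [[0.049, 0.919, -0.391], [0.158, -0.394, -0.906], [-0.986, -0.018, -0.164]]
ft_force: [2.4, -1.0, -1.6]
grip_width: 88.2
```

```bash
python3 st.py; python3 fk2.py|tail -3
```

```text
8.4 [ -9.47   6.87  58.59  71.62 -14.77 109.33  21.56] [ 356.21 -293.3   640.98] toolx [ 0.05  0.16 -0.99] az y -23.191616205798187
[ 0.31  1.19 -0.75] [-0.   -0.24  0.02]
[ 1.45  1.15 -0.61] [ 0.01 -0.31 -0.14]
[-0.35 -0.02  1.08] [ 0.01 -0.03 -0.34]
```

```bash
cat > search3.py <<'E'
import sim,sys
from search2 import *
def tr3(a):
    q,push,turn,n=a; out=[]
    for i in range(n):
        t,T=fk2(p,q); q=rowstep(q,t+T@push*62.5,T@r('x',turn))
        if bad(q): break
        t,T=fk2(p,q); out.append((np.hypot(*T[:2,0])+abs(q[2])*.0003,i+1,q,t,T[:,0]))
    return a,out
if __name__=="__main__":
    x,D=fit(); q0=np.array(D[-1]["joint_pos"]);rng=np.random.default_rng(int(sys.argv[1])); jobs=[]
    for _ in range(int(sys.argv[2])):
        v=rng.normal(size=3);v/=np.linalg.norm(v); jobs.append((q0,v,rng.choice([0,-10,10]),8))
    with Pool() as po: res=po.map(tr3,jobs,chunksize=2)
    L=[(o[0],o[1],a[1],a[2],o[2],o[3],o[4]) for a,out in res for o in out]
    L.sort(key=lambda v:v[0])
    for v in L[:12]: print("s %.3f n %d turn %.0f push"%(v[0],v[1],v[3]),v[2],"q",v[4],"t",v[5],v[6])
E
time python3 search3.py 1 500
```

```text
s 0.093 n 8 turn 10 push [-0.43  0.76  0.48] q [ 51.02  28.87   0.91  44.75  -5.06 109.41 -25.78] t [ 401.86 -527.79  585.54] [ 0.03  0.09 -1.  ]
s 0.094 n 8 turn 10 push [-0.55  0.75  0.37] q [ 49.21  27.01  -0.49  45.82  -4.94 109.41 -28.71] t [ 418.99 -499.1   599.03] [ 0.04  0.08 -1.  ]
s 0.095 n 8 turn 10 push [-0.4   0.92  0.08] q [ 41.63  33.47   0.67  38.85  -5.86 109.41 -37.88] t [ 513.65 -476.55  573.97] [ 0.04  0.09 -1.  ]
s 0.096 n 8 turn 0 push [-0.3   0.91  0.28] q [ 36.6   36.94   1.51  35.18  -6.5  109.41  12.68] t [ 570.92 -447.59  557.92] [ 0.04  0.09 -1.  ]
s 0.097 n 8 turn 0 push [-0.49  0.62  0.61] q [ 47.87  29.54  -0.06  43.49  -5.21 109.41  22.98] t [ 440.87 -504.69  586.93] [ 0.04  0.09 -1.  ]
s 0.097 n 8 turn 10 push [-0.43  0.66  0.61] q [ 54.38  26.66   0.81  47.59  -4.75 109.41 -21.48] t [ 359.23 -535.6   590.14] [ 0.03  0.09 -1.  ]
s 0.098 n 8 turn -10 push [-0.31  0.78  0.54] q [ 34.6   35.14   0.77  36.98  -6.17 109.41  64.2 ] t [ 578.83 -417.06  567.2 ] [ 0.03  0.09 -1.  ]
s 0.098 n 8 turn -10 push [-0.4   0.67  0.63] q [ 38.65  33.     0.21  39.3   -5.79 109.41  66.55] t [ 537.55 -444.81  576.42] [ 0.04  0.09 -1.  ]
s 0.099 n 8 turn 0 push [-0.58  0.64  0.51] q [ 46.02  27.88  -1.13  44.48  -5.09 109.41  20.14] t [ 455.65 -476.95  599.01] [ 0.05  0.09 -1.  ]
s 0.099 n 8 turn 10 push [-0.59  0.59  0.55] q [ 54.69  22.95  -1.34  50.69  -4.45 109.41 -22.44] t [ 354.44 -506.23  608.66] [ 0.04  0.09 -1.  ]
s 0.099 n 8 turn 10 push [-0.59  0.8   0.14] q [ 44.1   27.69  -1.44  44.23  -5.12 109.41 -35.43] t [ 473.05 -459.44  603.11] [ 0.05  0.08 -1.  ]
s 0.100 n 8 turn 0 push [-0.3   0.95  0.11] q [ 32.58  36.54   0.93  35.09  -6.52 109.41   8.15] t [ 602.44 -402.09  563.55] [ 0.04  0.09 -1.  ]
real	1m29.765s
user	5m44.264s
sys	0m0.256s
```

```bash
cat > search4.py <<'E'
import search2
from search2 import *
search2.bad=lambda q:(lambda f:f[0][2]<400 or f[2][2]<250 or np.hypot(*f[0][:2])<200)(fk2(p,q,True))
if __name__=="__main__":
    x,D=fit(); q0=np.array(D[-1]["joint_pos"]); t0,T0=fk2(p,q0); rng=np.random.default_rng(int(sys.argv[1])); jobs=[]
    for _ in range(int(sys.argv[2])):
        az=np.radians(rng.uniform(-125,-80));rr=rng.uniform(300,650);z=rng.uniform(500,750)
        P=np.array([rr*np.cos(az),rr*np.sin(az),z]); b=rng.uniform(0,90); a2=az+rng.normal()*.4
        v=np.array([np.cos(a2)*np.cos(np.radians(b)),np.sin(a2)*np.cos(np.radians(b)),np.sin(np.radians(b))])
        jobs.append((q0,P,rng.uniform(-60,60),v))
    with Pool() as po: res=po.map(search2.trial,jobs,chunksize=2)
    L=[(o[0],o[1],a[1],a[2],o[2],o[3],o[4],a[3]) for a,out in res for o in out]
    L.sort(key=lambda v:v[0])
    for v in L[:12]: print("tilt %.3f n %d turn %.0f P"%(v[0],v[1],v[3]),v[2],"push",v[7],"q",v[4],"t",v[5],v[6])
E
time python3 search4.py 1 300
```

```text
tilt 0.009 n 4 turn -46 P [-144.89 -366.38  558.73] push [-0.02 -0.03  1.  ] q [ 60.01 -15.89  33.35  85.18   9.25 108.5  116.05] t [-136.55 -308.32  643.33] [-0.    0.01 -1.  ]
tilt 0.013 n 5 turn -46 P [-144.89 -366.38  558.73] push [-0.02 -0.03  1.  ] q [ 71.99 -14.99  24.91  84.37   7.19 108.66 119.15] t [-133.82 -301.48  655.4 ] [-0.01 -0.01 -1.  ]
tilt 0.013 n 5 turn -60 P [  -6.61 -409.33  590.3 ] push [-0.08 -0.64  0.76] q [ 50.79  -8.69  27.87  77.66   3.8  109.41 114.72] t [   2.97 -372.36  672.43] [ 0.01 -0.01 -1.  ]
tilt 0.015 n 5 turn -41 P [ -30.15 -403.1   591.91] push [-0.08 -0.41  0.91] q [ 56.56  -9.09  26.14  79.19   3.44 109.41  99.81] t [ -21.44 -364.85  664.36] [ 0.01  0.01 -1.  ]
tilt 0.024 n 4 turn -60 P [  -6.61 -409.33  590.3 ] push [-0.08 -0.64  0.76] q [ 38.8   -9.66  38.08  78.48   4.87 109.41 113.24] t [  -1.02 -374.04  663.36] [ 0.02  0.01 -1.  ]
tilt 0.033 n 3 turn -46 P [-144.89 -366.38  558.73] push [-0.02 -0.03  1.  ] q [ 48.03 -17.01  41.93  85.96  11.25 108.35 113.02] t [-139.64 -318.09  628.47] [ 0.01  0.03 -1.  ]
tilt 0.033 n 4 turn -41 P [ -30.
[... 376 characters left out ...]
push [-0.   -0.32  0.95] q [ 87.47   9.52  14.06  63.5   -3.56 109.41  91.13] t [-102.92 -494.61  650.28] [ 0.03  0.03 -1.  ]
tilt 0.044 n 5 turn 11 P [-170.16 -431.65  656.86] push [-0.07 -0.47  0.88] q [ 92.95  14.14  13.8   59.32  -3.8  109.41  70.51] t [-151.28 -520.67  638.85] [ 0.02  0.04 -1.  ]
tilt 0.045 n 5 turn 40 P [ -97.44 -437.85  643.93] push [ 0.01 -0.05  1.  ] q [ 56.12   2.43  44.08  71.05  -3.19 109.41  35.35] t [ -84.19 -432.98  657.77] [ 0.03  0.03 -1.  ]
tilt 0.048 n 5 turn -57 P [-153.58 -284.36  670.24] push [-0.04 -0.11  0.99] q [133.46  -6.03 -26.19  78.76  -2.92 109.41 140.58] t [-113.35 -360.7   653.35] [ 0.02  0.05 -1.  ]
real	1m44.340s
user	6m29.629s
sys	0m0.350s
```

Request:
{"api": "apply_moves", "payload": {
  "series": [
    {"grip":0,"dp":[0.014,-0.287,0.255],"turn":-30},
    {"grip":0,"dp":[0.014,-0.287,0.255],"turn":-30},
    {"grip":0,"dp":[0.014,-0.287,0.255],"turn":-30},
    {"grip":0,"dp":[0.014,-0.287,0.255],"turn":-30},
    {"grip":0,"dp":[0.014,-0.287,0.255],"turn":-30},
    {"grip":0,"dp":[0.014,-0.287,0.255],"turn":-30},
    {"grip":0,"dp":[0.014,-0.287,0.255],"turn":-30},
    {"grip":0,"dp":[0.014,-0.287,0.255],"turn":-30},
    {"grip":0,"dp":[0.014,-0.287,0.255],"turn":-30}
  ]
}}

```text
clock: 9.52
position: [-4.7, -406.5, 588.6]
orientation: [[0.048, 0.991, 0.124], [0.155, 0.115, -0.981], [-0.987, 0.067, -0.148]]
ft_force: [0.2, 0.4, 0.7]
grip_width: 87.5
```

```bash
python3 st.py; python3 fk2.py|tail -1; cat > push.py <<'E'
import sys
from search2 import *
x,D=fit(); q=np.array(D[-1]["joint_pos"]); d=np.array(D[-1]["orientation"])
from itertools import product
rs=[]
az=np.arctan2(D[-1]["position"][1],D[-1]["position"][0])
for da,el in product(range(-90,91,30),range(0,91,15)):
    a=az+np.radians(da);b=np.radians(el);v=np.array([np.cos(a)*np.cos(b),np.sin(a)*np.cos(b),np.sin(b)]); qq=q
    for n in range(4):
        t,T=fk2(p,qq); qq=rowstep(qq,t+62.5*v,T); t,T=fk2(p,qq); rs.append((np.hypot(*T[:2,0]),n+1,da,el,d.T@v*.06,qq,T[:,0],t))
rs.sort(key=lambda v:v[0])
for v in rs[:8]: print("%.3f"%v[0],*v[1:])
E
python3 push.py
```

```text
9.525 [ -6.43 -19.12  72.07  83.35  12.4  109.34  73.95] [  -4.74 -406.5   588.56] toolx [ 0.05  0.16 -0.99] az y 6.645316943994662
[-3.33  1.97  0.2 ] [ 0.01  0.11 -0.24]
0.033 4 30 45 [-0.05  0.02  0.03] [ 41.5   -7.24  36.09  77.62   2.97 109.38  84.06] [ 0.02  0.02 -1.  ] [  18.67 -386.81  660.79]
0.035 4 30 60 [-0.05  0.02  0.02] [ 41.5   -9.33  35.63  79.13   3.87 109.38  83.81] [ 0.03  0.02 -1.  ] [   8.55 -374.84  659.72]
0.035 4 -30 60 [-0.06 -0.01  0.02] [ 41.5   -9.85  37.63  79.58   4.62 109.37  86.03] [ 0.02  0.03 -1.  ] [ -11.64 -373.46  656.92]
0.040 4 60 45 [-0.04  0.04  0.02] [ 41.5   -8.66  34.    78.92   2.98 109.38  81.99] [ 0.03  0.03 -1.  ] [  27.4  -375.75  659.55]
0.041 4 -60 45 [-0.05 -0.04  0.01] [ 41.5  -10.04  39.18  80.04   4.97 109.37  87.72] [ 0.02  0.03 -1.  ] [ -25.08 -372.41  652.98]
0.044 4 0 75 [-0.06  0.    0.01] [ 41.5  -10.38  36.69  80.2    4.26 109.38  85.02] [ 0.03  0.03 -1.  ] [  -5.28 -368.96  655.61]
0.044 4 -60 60 [-0.05 -0.02  0.  ] [ 41.5  -10.55  38.42  80.47   4.83 109.37  86.93] [ 0.03  0.03 -1.  ] [ -21.   -368.89  652.64]
0.045 4 60 60 [-0.05  0.03  0.01] [ 41.5   -9.79  34.74  79.8    3.47 109.38  82.87] [ 0.03  0.03 -1.  ] [  14.87 -370.16  657.69]
```

Two short pushes, then I'll re-check.

Request:
{"api": "apply_moves", "payload": {
  "series": [
    {"grip":0,"dp":[-0.055,0.0,0.03],"turn":0}
  ]
}}

```text
clock: 9.65
position: [-4.8, -397.4, 616.2]
orientation: [[0.048, 0.992, 0.12], [0.109, 0.114, -0.988], [-0.993, 0.06, -0.102]]
ft_force: [-0.7, 1.3, 2.2]
grip_width: 88.0
```

Request:
{"api": "apply_moves", "payload": {
  "series": [
    {"grip":0,"dp":[-0.055,0.0,0.03],"turn":0}
  ]
}}

```text
clock: 9.78
position: [-0.9, -421.5, 638.0]
orientation: [[0.056, 0.991, 0.124], [0.087, 0.119, -0.989], [-0.995, 0.066, -0.079]]
ft_force: [0.1, 0.9, 0.6]
grip_width: 88.0
```

```bash
python3 st.py; python3 push.py
```

```text
9.775 [ 15.36  -2.48  70.22  76.19  -1.32 109.37  92.08] [  -0.91 -421.46  638.03] toolx [ 0.06  0.09 -0.99] az y 6.851113627284084
0.038 4 0 30 [-0.03 -0.    0.05] [ 63.29   5.21  24.59  67.95  -2.94 109.4   93.79] [ 0.01  0.04 -1.  ] [  16.48 -470.53  656.03]
0.040 4 0 15 [-0.02 -0.01  0.06] [ 63.29   6.37  24.73  67.07  -2.99 109.4   93.9 ] [ 0.    0.04 -1.  ] [  18.89 -479.05  653.59]
0.041 4 30 30 [-0.03  0.02  0.05] [ 63.29   5.16  20.12  67.8   -3.04 109.41  89.31] [ 0.02  0.04 -1.  ] [  51.48 -469.38  656.26]
0.042 4 0 45 [-0.05 -0.    0.04] [ 63.29   3.69  24.41  69.28  -2.89 109.4   93.66] [ 0.02  0.04 -1.  ] [  13.32 -458.9   657.64]
0.042 4 30 15 [-0.02  0.02  0.05] [ 63.29   6.58  19.79  66.68  -3.11 109.41  88.94] [ 0.01  0.04 -1.  ] [  58.61 -479.62  653.05]
0.044 4 -30 30 [-0.04 -0.03  0.04] [ 63.29   3.95  28.21  69.52  -2.81 109.4   97.49] [ 0.02  0.04 -1.  ] [ -15.67 -458.74  654.85]
0.045 4 30 45 [-0.04  0.02  0.04] [ 63.29   3.36  20.73  69.44  -2.95 109.4   89.97] [ 0.02  0.04 -1.  ] [  40.98 -455.83  658.25]
0.045 4 0 0 [-0.01 -0.01  0.06] [ 63.29   7.14  24.92  66.66  -3.1  109.4   94.05] [-0.    0.04 -1.  ] [  20.11 -484.26  650.68]
```

Request:
{"api": "apply_moves", "payload": {
  "series": [
    {"grip":0,"dp":[-0.03,-0.01,0.05],"turn":0}
  ]
}}

```text
clock: 9.9
position: [0.7, -430.7, 645.3]
orientation: [[0.03, 0.994, 0.109], [0.068, 0.106, -0.992], [-0.997, 0.037, -0.064]]
ft_force: [1.5, 1.3, 0.5]
grip_width: 88.4
```

Request:
{"api": "apply_moves", "payload": {
  "series": [
    {"grip":0,"dp":[-0.03,-0.01,0.05],"turn":0}
  ]
}}

```text
clock: 10.02
position: [4.2, -443.4, 652.8]
orientation: [[0.019, 0.994, 0.111], [0.05, 0.11, -0.993], [-0.999, 0.025, -0.047]]
ft_force: [1.0, 0.7, -0.2]
grip_width: 88.3
```

Request:
{"api": "apply_moves", "payload": {
  "series": [
    {"grip":0,"dp":[-0.03,-0.01,0.05],"turn":0}
  ]
}}

```text
clock: 10.15
position: [6.2, -465.6, 658.3]
orientation: [[0.011, 0.994, 0.113], [0.033, 0.112, -0.993], [-0.999, 0.014, -0.031]]
ft_force: [-0.0, 1.8, 1.3]
grip_width: 87.9
```

```bash
python3 st.py; python3 push.py
```

```text
10.15 [ 51.46   5.18  37.78  68.36  -4.03 109.36  94.37] [   6.15 -465.61  658.33] toolx [ 0.01  0.03 -1.  ] az y 6.451597077097193
0.003 3 0 15 [-0.02 -0.01  0.06] [ 78.22  19.95  11.14  51.09  -4.12 109.41  93.85] [ 0.  0. -1.] [  22.49 -598.37  639.67]
0.004 4 -60 15 [-0.02 -0.05  0.02] [ 93.22  16.79  12.89  54.36  -3.89 109.41 110.79] [ 0.  0. -1.] [-146.48 -552.54  648.54]
0.004 3 -60 30 [-0.03 -0.05  0.02] [ 84.71  11.46  16.08  59.59  -3.58 109.41 105.77] [ 0.  0. -1.] [ -91.09 -519.89  662.04]
0.005 3 -30 30 [-0.03 -0.03  0.04] [ 82.14  15.32  13.29  55.4   -3.82 109.41 100.18] [ 0. -0. -1.] [ -41.31 -559.68  655.6 ]
0.005 3 -90 30 [-0.03 -0.05 -0.01] [ 80.46   6.2   27.34  65.02  -3.32 109.41 113.01] [ 0. -0. -1.] [-143.07 -459.28  671.01]
0.005 4 0 0 [-0.   -0.01  0.06] [ 80.48  28.19   9.71  42.99  -4.86 109.41  93.97] [ 0.    0.01 -1.  ] [  23.68 -661.85  607.92]
0.006 4 -30 15 [-0.02 -0.03  0.05] [ 87.45  22.34  11.13  48.26  -4.34 109.41 102.8 ] [-0.   -0.01 -1.  ] [ -72.56 -613.62  635.23]
0.007 2 0 45 [-0.04 -0.    0.04] [ 72.77  10.84  15.83  60.22  -3.55 109.41  93.64] [ 0.01  0.   -1.  ] [  19.99 -523.28  662.85]
```

Excellent, the tilt is down to 2°. Two more pushes.

Request:
{"api": "apply_moves", "payload": {
  "series": [
    {"grip":0,"dp":[-0.02,-0.01,0.06],"turn":0}
  ]
}}

```text
clock: 10.28
position: [7.6, -504.4, 660.3]
orientation: [[0.006, 0.993, 0.116], [0.017, 0.115, -0.993], [-1.0, 0.007, -0.016]]
ft_force: [1.2, 1.9, 0.5]
grip_width: 88.1
```

Request:
{"api": "apply_moves", "payload": {
  "series": [
    {"grip":0,"dp":[-0.02,-0.01,0.06],"turn":0}
  ]
}}

```text
clock: 10.4
position: [6.2, -560.0, 658.6]
orientation: [[0.008, 0.993, 0.119], [-0.007, 0.119, -0.993], [-1.0, 0.007, 0.008]]
ft_force: [1.9, -0.1, 1.0]
grip_width: 88.3
```

```bash
python3 st.py; python3 push.py
```

```text
10.4 [ 72.73  15.79  18.85  55.16  -5.84 109.36  95.79] [   6.2  -560.03  658.58] toolx [ 0.01 -0.01 -1.  ] az y 6.856778722232839
0.011 1 90 0 [0.   0.06 0.01] [ 70.51  15.94  12.8   54.5   -4.13 109.41  88.29] [ 0.01 -0.01 -1.  ] [  80.4  -562.25  655.89]
0.011 1 -90 0 [-0.   -0.06 -0.01] [ 83.16  15.76  12.67  54.77  -4.15 109.41 100.82] [ 0.01 -0.01 -1.  ] [ -44.56 -563.57  655.68]
0.012 2 -90 0 [-0.   -0.06 -0.01] [ 90.58  16.74  11.13  53.7   -3.95 109.41 106.77] [ 0.01 -0.01 -1.  ] [-106.88 -563.42  653.07]
0.012 2 90 0 [0.   0.06 0.01] [ 65.47  17.11  11.56  53.18  -3.96 109.41  82.03] [ 0.01 -0.01 -1.  ] [ 142.71 -560.76  653.45]
0.013 3 -90 0 [-0.   -0.06 -0.01] [ 97.39  18.47  10.32  51.9   -4.06 109.41 112.66] [ 0.01 -0.01 -1.  ] [-168.87 -562.58  648.63]
0.014 1 -60 0 [-0.   -0.05  0.02] [ 84.22  19.02  10.46  51.21  -4.13 109.41  99.56] [ 0.01 -0.01 -1.  ] [ -35.6  -591.83  648.02]
0.014 3 90 0 [0.   0.06 0.01] [ 60.35  19.01  11.04  51.13  -4.11 109.41  76.24] [ 0.01 -0.01 -1.  ] [ 204.67 -558.53  649.1 ]
0.014 1 60 0 [0.   0.05 0.04] [ 73.77  19.18  10.65  50.99  -4.14 109.41  89.28] [ 0.01 -0.01 -1.  ] [  72.08 -590.66  648.15]
```

The tool is now within 0.6° of vertical. Next I'll travel to hover over the cup's handle.

Request:
{"api": "apply_moves", "payload": {
  "series": [
    {"grip":0,"dp":[0.43,0.46,-0.23],"turn":92},
    {"grip":0,"dp":[0.43,0.46,-0.23],"turn":92},
    {"grip":0,"dp":[0.43,0.46,-0.23],"turn":92},
    {"grip":0,"dp":[0.43,0.46,-0.23],"turn":92},
    {"grip":0,"dp":[0.43,0.46,-0.23],"turn":92},
    {"grip":0,"dp":[0.43,0.46,-0.23],"turn":92},
    {"grip":0,"dp":[0.43,0.46,-0.23],"turn":92},
    {"grip":0,"dp":[0.43,0.46,-0.23],"turn":92},
    {"grip":0,"dp":[0.43,0.46,-0.23],"turn":92},
    {"grip":0,"dp":[0.43,0.46,-0.23],"turn":92}
  ]
}}

```text
clock: 11.65
position: [393.2, -308.8, 274.3]
orientation: [[0.007, 0.084, -0.996], [-0.006, -0.996, -0.084], [-1.0, 0.006, -0.006]]
ft_force: [-0.1, 0.4, 0.2]
grip_width: 87.9
```

```bash
python3 st.py; python3 -c "
from h import *
r,s=wT(); cv2.imwrite('pics/wrist2.png',r['image']); print(proj(r,[544.6,-270.4,91]),proj(r,[447,-278.6,78]))"
```

```text
11.65 [ 31.87  13.38   1.26 108.71  -0.27  57.43 -51.95] [ 393.17 -308.76  274.33] toolx [ 0.01 -0.01 -1.  ] az y -85.18674536773943
[245.67  28.66] [249.12 137.07]
```

View pics/wrist2.png

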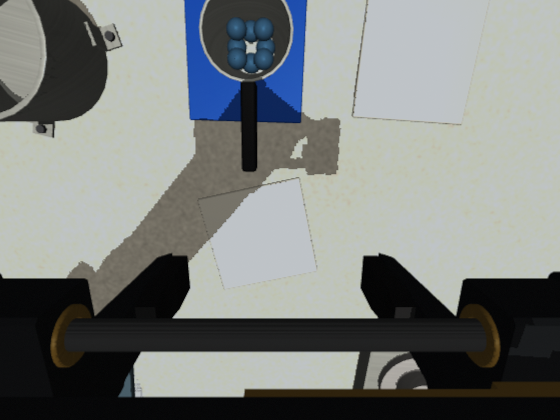

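The wrist view shows the cup mouth at about (246,30), and the handle hangs straight down the column at x≈249. That matches my prediction of (249,137) and the yaw is aligned. I'll descend and grip.

Request:
{"api": "apply_moves", "payload": {
  "series": [
    {"grip":0,"dp":[0.06,-0.027,-0.05],"turn":0},
    {"grip":0,"dp":[0.12,-0.027,-0.05],"turn":0},
    {"grip":0,"dp":[0.18,-0.027,-0.05],"turn":0},
    {"grip":0,"dp":[0.227,-0.027,-0.05],"turn":0},
    {"grip":0,"dp":[0.227,-0.027,-0.05],"turn":0},
    {"grip":0,"dp":[0.227,-0.027,-0.05],"turn":0}
  ]
}}

```text
clock: 12.45
position: [445.0, -270.4, 43.3]
orientation: [[0.003, 0.094, -0.996], [0.001, -0.996, -0.094], [-1.0, -0.001, -0.003]]
ft_force: [0.7, -0.2, 0.1]
grip_width: 88.5
```

```bash
python3 st.py; python3 -c "
from h import *
cv2.imwrite('pics/side3.png',bot.get_image('side')['image'][180:330,240:440].repeat(3,0).repeat(3,1))"
```

```text
12.45 [ 27.04  35.79  -0.78 114.17   0.62  29.91 -58.74] [ 444.97 -270.38   43.29] toolx [ 0.  0. -1.] az y -84.6075042794253
```

View pics/side3.png

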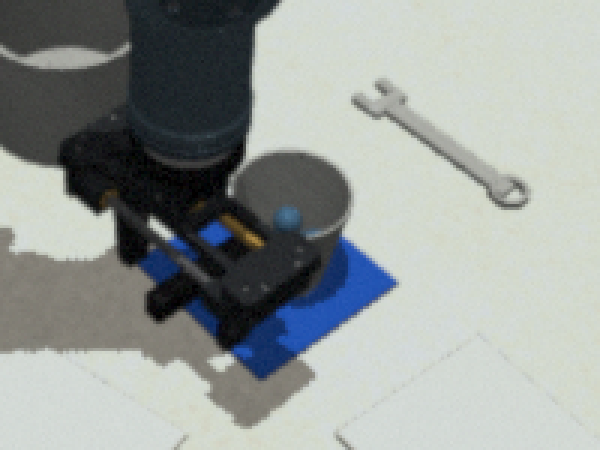

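The side view shows the fingers straddling the handle with the cup upright on the mat. I'll trim the position and close the gripper.

Request:
{"api": "apply_moves", "payload": {
  "series": [
    {"grip":0,"dp":[-0.004,0.0085,0.003],"turn":0.6},
    {"grip":0,"dp":[-0.004,0.0085,0.003],"turn":0.6},
    {"grip":1,"dp":[-0.004,0.0085,0.003],"turn":0.6},
    {"grip":1,"dp":[-0.004,0.0085,0.003],"turn":0.6},
    {"grip":1,"dp":[-0.004,0.0085,0.003],"turn":0.6},
    {"grip":1,"dp":[-0.004,0.0085,0.003],"turn":0.6},
    {"grip":1,"dp":[-0.004,0.0085,0.003],"turn":0.6},
    {"grip":1,"dp":[-0.004,0.0085,0.003],"turn":0.6}
  ]
}}

```text
clock: 13.5
position: [443.6, -279.7, 48.3]
orientation: [[0.006, 0.083, -0.997], [0.0, -0.997, -0.083], [-1.0, 0.0, -0.005]]
ft_force: [0.2, -0.8, 0.1]
grip_width: 30.3
```

```bash
python3 st.py
```

```text
13.5 [ 27.94  35.43  -0.68 113.72   0.49  30.57 -58.26] [ 443.58 -279.7    48.33] toolx [ 0.01  0.   -1.  ] az y -85.22495789531406
```

Still closing. I'll hold briefly, then lift 8 mm as a test.

Request:
{"api": "apply_moves", "payload": {
  "series": [
    {"grip":1,"dp":[0,0,0],"turn":0},
    {"grip":1,"dp":[0,0,0],"turn":0},
    {"grip":1,"dp":[0,0,0],"turn":0}
  ]
}}

```text
clock: 13.88
position: [443.5, -279.5, 48.3]
orientation: [[0.005, 0.084, -0.996], [0.0, -0.997, -0.084], [-1.0, 0.0, -0.005]]
ft_force: [-0.3, 1.9, 0.1]
grip_width: 15.4
```

Request:
{"api": "apply_moves", "payload": {
  "series": [
    {"grip":1,"dp":[-0.003,0,0],"turn":0},
    {"grip":1,"dp":[-0.006,0,0],"turn":0},
    {"grip":1,"dp":[-0.008,0,0],"turn":0}
  ]
}}

```text
clock: 14.25
position: [443.2, -279.6, 56.4]
orientation: [[0.005, 0.083, -0.997], [0.0, -0.997, -0.083], [-1.0, 0.0, -0.005]]
ft_force: [-0.3, -1.2, -1.8]
grip_width: 15.6
```

```bash
python3 st.py; python3 -c "
from h import *
print(bot.observe()['moment'],bot.observe()['ft_force'])
cv2.imwrite('pics/side4.png',bot.get_image('side')['image'][180:330,240:440].repeat(3,0).repeat(3,1))
cv2.imwrite('pics/wrist4.png',bot.get_image('wrist')['image'])"
```

```text
14.25 [ 27.95  34.57  -0.69 113.67   0.47  31.52 -58.23] [ 443.23 -279.56   56.38] toolx [ 0.  0. -1.] az y -85.21679464512323
[-0.06  0.38 -0.01] [-0.26 -1.15 -1.84]
```

View pics/side4.png

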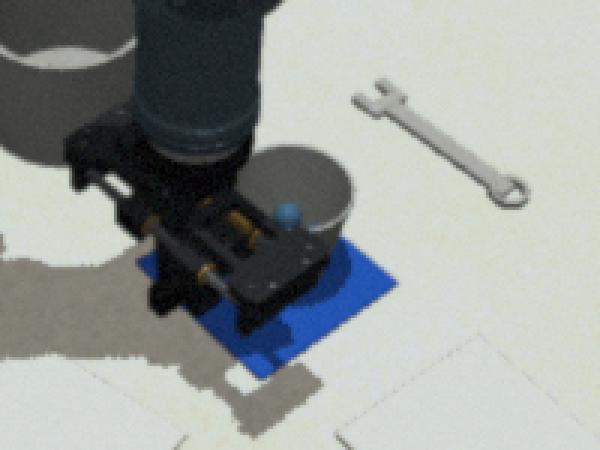

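View pics/wrist4.png

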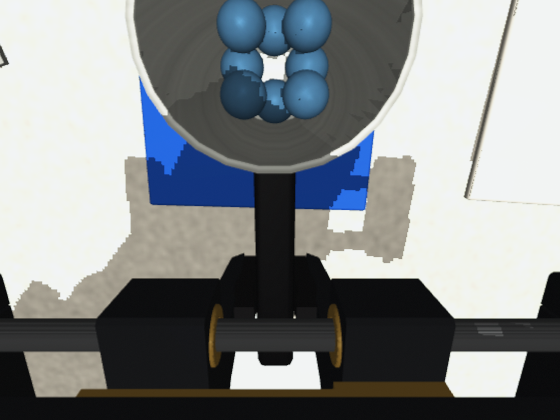

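The wrist view shows the cup gripped centrally, with all eight balls inside, its near lip at about (275,172), and no visible droop. I'll lift more to confirm the grip holds.

Request:
{"api": "apply_moves", "payload": {
  "series": [
    {"grip":1,"dp":[-0.01,0,0],"turn":0},
    {"grip":1,"dp":[-0.02,0,0],"turn":0},
    {"grip":1,"dp":[-0.03,0,0],"turn":0},
    {"grip":1,"dp":[-0.03,0,0],"turn":0}
  ]
}}

```text
clock: 14.85
position: [444.0, -280.0, 87.6]
orientation: [[0.007, 0.083, -0.996], [-0.001, -0.997, -0.083], [-1.0, 0.002, -0.007]]
ft_force: [-0.5, -0.2, -2.7]
grip_width: 15.6
```

```bash
python3 st.py; python3 -c "
from h import *
print(bot.observe()['moment'],bot.observe()['ft_force'])
cv2.imwrite('pics/wrist5.png',bot.get_image('wrist')['image'])"
```

```text
14.85 [ 27.95  31.35  -0.69 113.22   0.37  35.03 -58.15] [ 444.03 -280.01   87.6 ] toolx [ 0.01 -0.   -1.  ] az y -85.21674725513044
[-0.05  0.34  0.04] [-0.55 -0.18 -2.66]
```

View pics/wrist5.png

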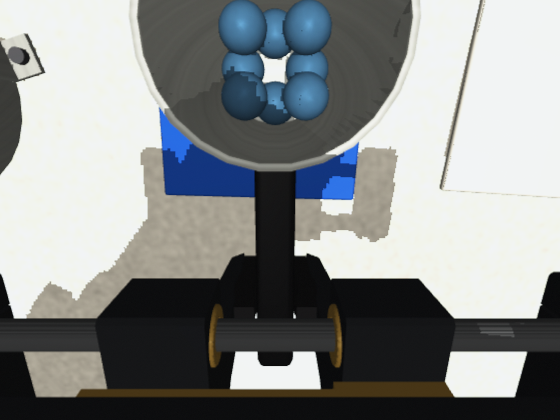

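The cup is held firmly: in the second wrist view the lip has hardly moved, at about (275,169), and all balls are inside. My plan is to turn the cup to face +y beside the canister, lean its side on the canister's free rim on the −y side, and carry the grip point in an arc around that rim point. The cup then pivots in the pads and pours inside.

Request:
{"api": "apply_moves", "payload": {
  "series": [
    {"grip":1,"dp":[-0.015,0,-0.007],"turn":-8},
    {"grip":1,"dp":[-0.03,0,-0.014],"turn":-16},
    {"grip":1,"dp":[-0.045,0,-0.021],"turn":-25},
    {"grip":1,"dp":[-0.049,0,-0.028],"turn":-34},
    {"grip":1,"dp":[-0.049,0,-0.036],"turn":-43},
    {"grip":1,"dp":[-0.049,0,-0.044],"turn":-52},
    {"grip":1,"dp":[-0.049,0,-0.052],"turn":-61},
    {"grip":1,"dp":[-0.049,0,-0.06],"turn":-70},
    {"grip":1,"dp":[-0.049,0.001,-0.068],"turn":-78},
    {"grip":1,"dp":[-0.049,0.001,-0.071],"turn":-85}
  ]
}}

```text
clock: 16.15
position: [514.4, -274.9, 136.1]
orientation: [[0.006, 1.0, 0.001], [-0.0, 0.001, -1.0], [-1.0, 0.006, 0.0]]
ft_force: [-0.4, 0.9, -3.2]
grip_width: 15.5
```

Request:
{"api": "apply_moves", "payload": {
  "series": [
    {"grip":1,"dp":[0,0,0],"turn":0}
  ]
}}

```text
clock: 16.27
position: [514.3, -274.9, 135.6]
orientation: [[0.006, 1.0, -0.0], [0.0, -0.0, -1.0], [-1.0, 0.006, -0.0]]
ft_force: [0.2, -0.5, -2.3]
grip_width: 15.6
```

```bash
python3 st.py; python3 -c "
from h import *
print(bot.observe()['moment'],bot.observe()['ft_force'])
r=bot.get_image('side');cv2.imwrite('pics/side6.png',r['image'][120:320,180:430].repeat(3,0).repeat(3,1))
r=bot.get_image('top');cv2.imwrite('pics/top6.png',r['image'][120:300,210:450].repeat(3,0).repeat(3,1))
r=bot.get_image('wrist');cv2.imwrite('pics/wrist6.png',r['image'])"
```

```text
16.275 [ 40.06  33.36 -21.92 102.35  16.09  47.04  10.41] [ 514.31 -274.86  135.59] toolx [ 0.01  0.   -1.  ] az y -0.022825206094498562
[-0.27  0.03 -0.05] [ 0.21 -0.5  -2.31]
```

View pics/side6.png

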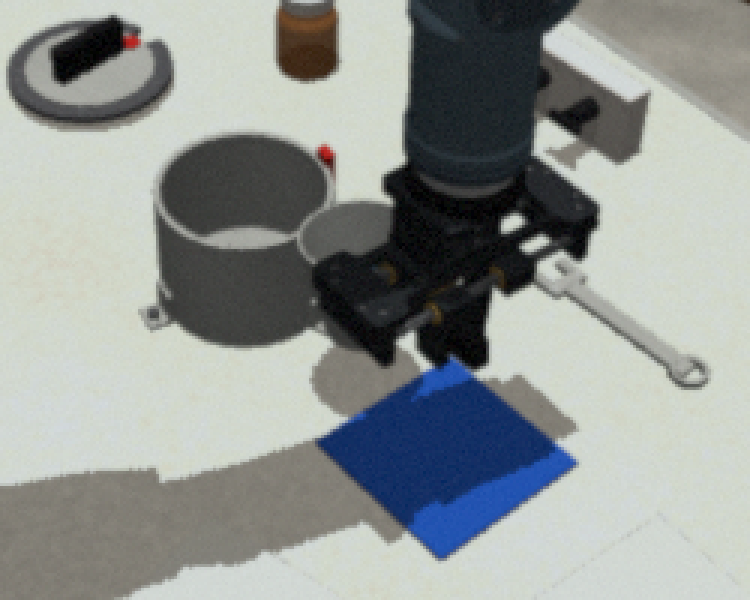

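View pics/wrist6.png

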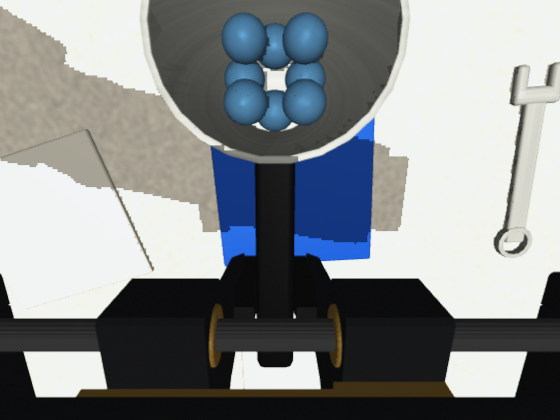

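The side view shows the cup beside the canister's near rim and level. The wrist view shows the lip row moving up from 169 to 160, a droop of about 6°, so the pivot yields easily. I'll move onto the rim now.

Request:
{"api": "apply_moves", "payload": {
  "series": [
    {"grip":1,"dp":[-0.017,0,-0.015],"turn":0},
    {"grip":1,"dp":[-0.017,0,-0.03],"turn":0},
    {"grip":1,"dp":[-0.017,0,-0.042],"turn":0},
    {"grip":1,"dp":[-0.017,0,-0.048],"turn":0}
  ]
}}

```text
clock: 16.92
position: [514.0, -225.4, 152.7]
orientation: [[0.006, 1.0, -0.0], [0.0, -0.0, -1.0], [-1.0, 0.006, -0.0]]
ft_force: [-0.9, 0.6, -3.2]
grip_width: 15.6
```

```bash
python3 st.py; python3 -c "
from h import *
print(bot.observe()['moment'],bot.observe()['ft_force'])
r=bot.get_image('side');cv2.imwrite('pics/side7.png',r['image'][120:320,180:430].repeat(3,0).repeat(3,1))
r=bot.get_image('wrist');cv2.imwrite('pics/wrist7.png',r['image'])"
```

```text
16.925 [ 36.65  30.22 -22.97 105.02  15.32  47.49   6.1 ] [ 513.99 -225.38  152.74] toolx [ 0.01  0.   -1.  ] az y -0.011362596976795328
[-0.3   0.1  -0.06] [-0.89  0.58 -3.16]
```

View pics/side7.png

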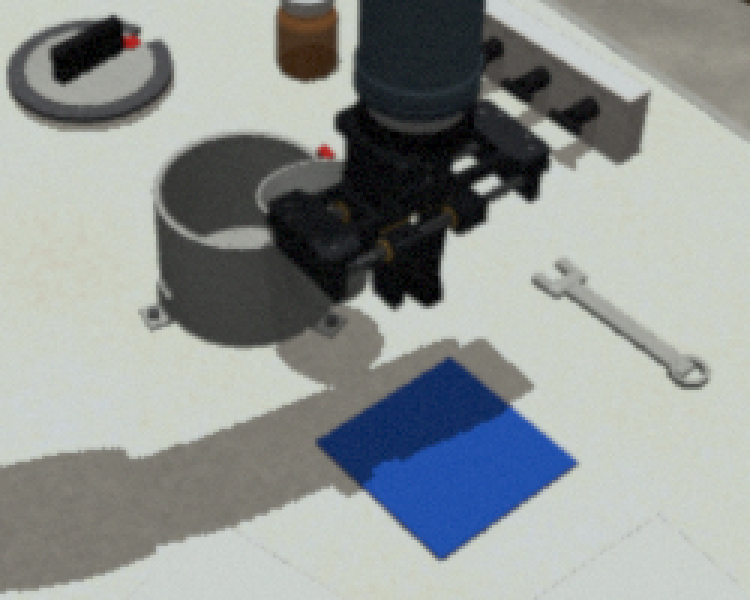

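View pics/wrist7.png

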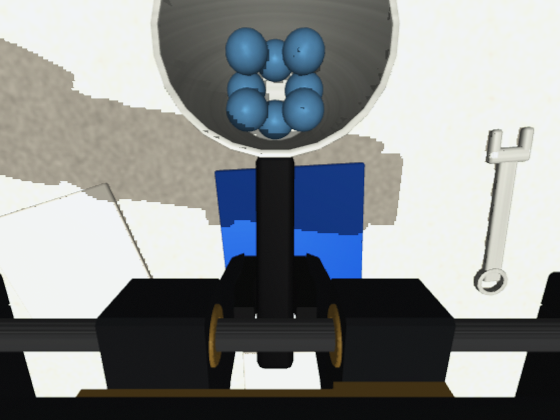

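There is no rim contact yet, and the droop is now about 10°. I'll follow the arc so the lip stays over the canister's interior.

Request:
{"api": "apply_moves", "payload": {
  "series": [
    {"grip":1,"dp":[-0.012,0,-0.007],"turn":0},
    {"grip":1,"dp":[-0.023,0,-0.015],"turn":0},
    {"grip":1,"dp":[-0.033,0,-0.023],"turn":0},
    {"grip":1,"dp":[-0.043,0,-0.032],"turn":0},
    {"grip":1,"dp":[-0.05,0,-0.042],"turn":0}
  ]
}}

```text
clock: 17.65
position: [514.2, -184.3, 203.9]
orientation: [[0.007, 1.0, -0.001], [-0.002, -0.001, -1.0], [-1.0, 0.007, 0.002]]
ft_force: [-0.6, -5.4, 2.4]
grip_width: 16.0
```

```bash
python3 st.py; python3 -c "
from h import *
print(bot.observe()['moment'],bot.observe()['ft_force'])
r=bot.get_image('side');cv2.imwrite('pics/side8.png',r['image'][120:320,180:430].repeat(3,0).repeat(3,1))
r=bot.get_image('wrist');cv2.imwrite('pics/wrist8.png',r['image'])"
```

```text
17.65 [ 34.53  24.98 -24.95 105.08  13.03  52.33   3.63] [ 514.16 -184.34  203.93] toolx [ 0.01 -0.   -1.  ] az y -0.050627247546876565
[-1.33  0.27 -0.02] [-0.57 -5.41  2.37]
```

View pics/side8.png

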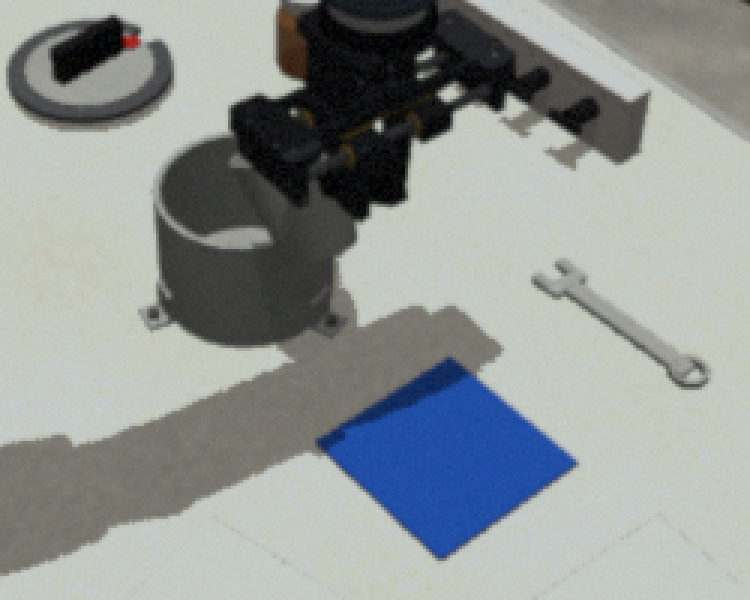

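View pics/wrist8.png

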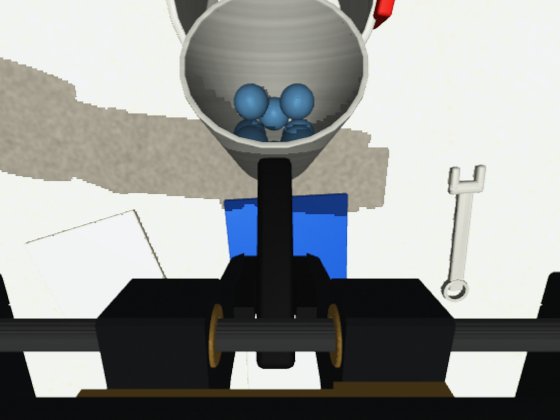

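The pivot works: contact is about 5 N, the cup is tilted about 35°, and all balls are still inside with the lip over the canister. I'll continue the arc.

Request:
{"api": "apply_moves", "payload": {
  "series": [
    {"grip":1,"dp":[-0.006,0,-0.01],"turn":0},
    {"grip":1,"dp":[-0.013,0,-0.021],"turn":0},
    {"grip":1,"dp":[-0.018,0,-0.032],"turn":0},
    {"grip":1,"dp":[-0.022,0,-0.044],"turn":0},
    {"grip":1,"dp":[-0.024,0,-0.056],"turn":0},
    {"grip":1,"dp":[-0.026,0,-0.068],"turn":0}
  ]
}}

```text
clock: 18.5
position: [514.2, -115.5, 230.9]
orientation: [[0.007, 1.0, 0.0], [-0.003, 0.0, -1.0], [-1.0, 0.007, 0.003]]
ft_force: [-3.9, -4.2, 6.4]
grip_width: 16.1
```

```bash
python3 st.py; python3 -c "
from h import *
print(bot.observe()['moment'],bot.observe()['ft_force'])
r=bot.get_image('side');cv2.imwrite('pics/side9.png',r['image'][120:320,180:430].repeat(3,0).repeat(3,1))
r=bot.get_image('wrist');cv2.imwrite('pics/wrist9.png',r['image'])"
```

```text
18.5 [ 29.45  21.38 -27.02 106.34  11.89  54.58  -2.81] [ 514.16 -115.52  230.92] toolx [ 0.01 -0.   -1.  ] az y 0.027920571197988624
[-1.4   0.9   0.03] [-3.94 -4.19  6.38]
```

View pics/side9.png

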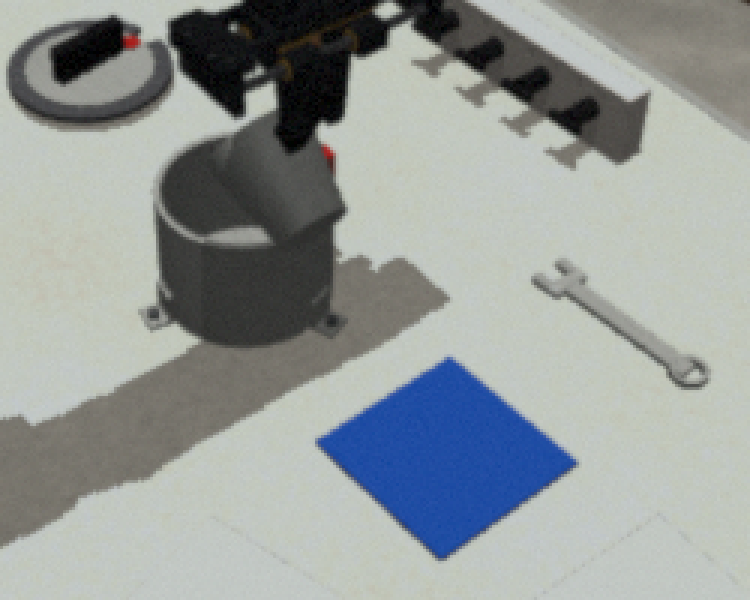

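View pics/wrist9.png

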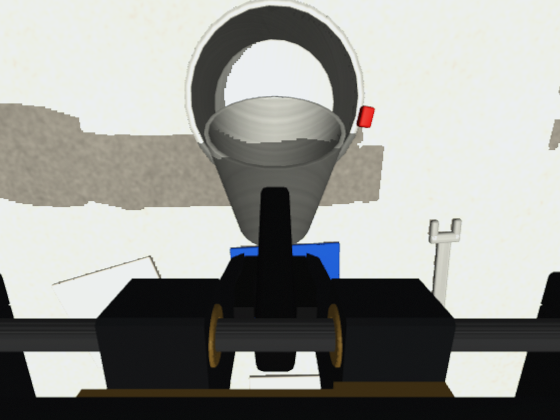

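The cup is tilted about 65°, with its lip well inside the mouth and no ball out yet. I'll continue to about 105°.

Request:
{"api": "apply_moves", "payload": {
  "series": [
    {"grip":1,"dp":[-0.001,0,-0.013],"turn":0},
    {"grip":1,"dp":[-0.001,0,-0.026],"turn":0},
    {"grip":1,"dp":[0,0,-0.039],"turn":0},
    {"grip":1,"dp":[0.003,0,-0.051],"turn":0},
    {"grip":1,"dp":[0.007,0,-0.064],"turn":0},
    {"grip":1,"dp":[0.011,0,-0.075],"turn":0},
    {"grip":1,"dp":[0.016,0,-0.085],"turn":0},
    {"grip":1,"dp":[0.016,0,-0.085],"turn":0}
  ]
}}

```text
clock: 19.6
position: [514.4, -25.9, 215.0]
orientation: [[0.008, 1.0, 0.005], [0.001, 0.005, -1.0], [-1.0, 0.008, -0.001]]
ft_force: [-0.5, 3.0, 4.4]
grip_width: 15.8
```

```bash
python3 st.py; python3 -c "
from h import *
print(bot.observe()['moment'],bot.observe()['ft_force'])
r=bot.get_image('side');cv2.imwrite('pics/side10.png',r['image'][120:320,180:430].repeat(3,0).repeat(3,1))
r=bot.get_image('wrist');cv2.imwrite('pics/wrist10.png',r['image'])"
```

```text
19.6 [ 21.25  21.71 -28.8  108.81  13.01  52.2  -13.46] [514.38 -25.89 214.96] toolx [ 0.01  0.   -1.  ] az y 0.3137493980058993
[ 0.55  0.1  -0.03] [-0.45  3.01  4.42]
```

View pics/side10.png

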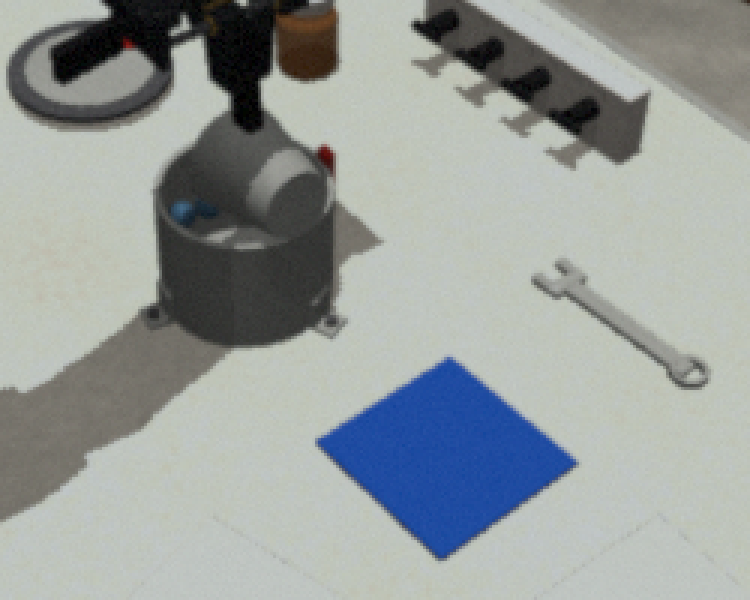

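View pics/wrist10.png

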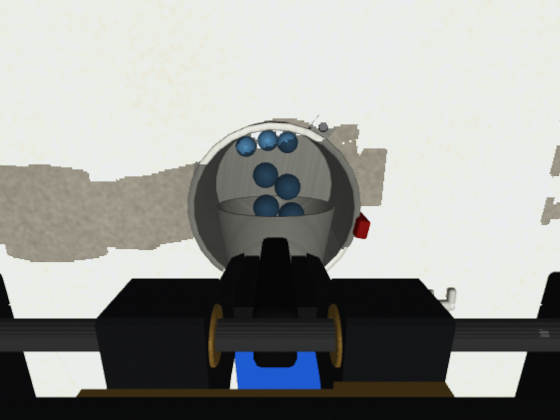

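The balls are pouring: the wrist view shows seven in the canister around (245–290, 140–215), and the side view shows the cup hanging inside the mouth. I'll wait a moment, raise slightly and count.

Request:
{"api": "apply_moves", "payload": {
  "series": [
    {"grip":1,"dp":[-0.015,0,0],"turn":0},
    {"grip":1,"dp":[-0.03,0,0],"turn":0},
    {"grip":1,"dp":[-0.04,0,0.0],"turn":0},
    {"grip":1,"dp":[-0.04,0,0.0],"turn":0}
  ]
}}

```text
clock: 20.2
position: [514.6, -26.7, 256.2]
orientation: [[0.01, 1.0, 0.004], [0.001, 0.004, -1.0], [-1.0, 0.01, -0.001]]
ft_force: [-0.2, 0.3, -1.3]
grip_width: 15.7
```

```bash
python3 st.py; python3 -c "
from h import *
print(bot.observe()['moment'],bot.observe()['ft_force'])
r=bot.get_image('side');cv2.imwrite('pics/side11.png',r['image'][120:320,180:430].repeat(3,0).repeat(3,1))
r=bot.get_image('wrist');cv2.imwrite('pics/wrist11.png',r['image'])"
```

```text
20.2 [ 22.34  18.71 -29.62 106.43  10.88  57.05 -11.64] [514.63 -26.7  256.16] toolx [ 0.01  0.   -1.  ] az y 0.20266449918033755
[-0.05  0.08 -0.04] [-0.2   0.25 -1.25]
```

View pics/side11.png

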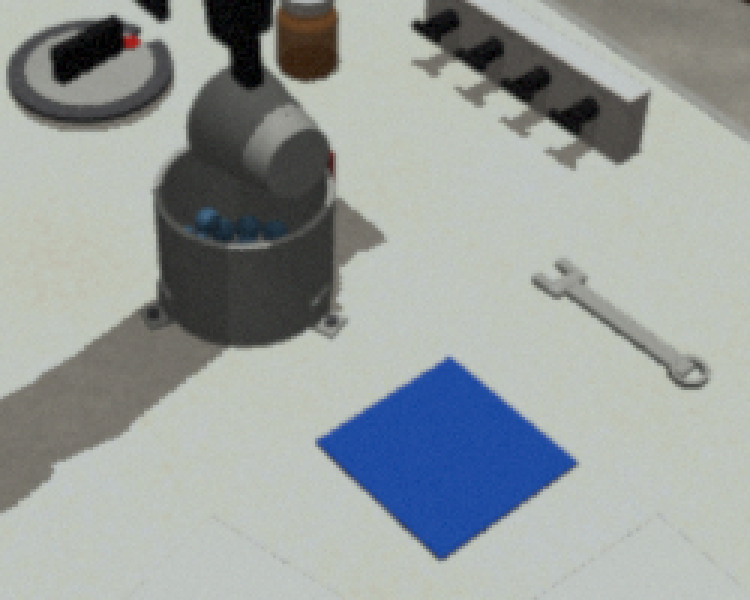

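View pics/wrist11.png

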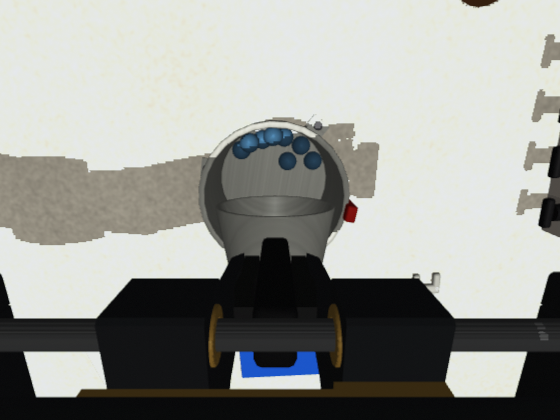

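```bash
python3 -c "
import cv2
a=cv2.imread('pics/wrist11.png')[110:230,190:370];cv2.imwrite('pics/z11.png',cv2.resize(a,None,fx=4,fy=4,interpolation=cv2.INTER_CUBIC))"
```

```text
(no output)
```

View pics/z11.png

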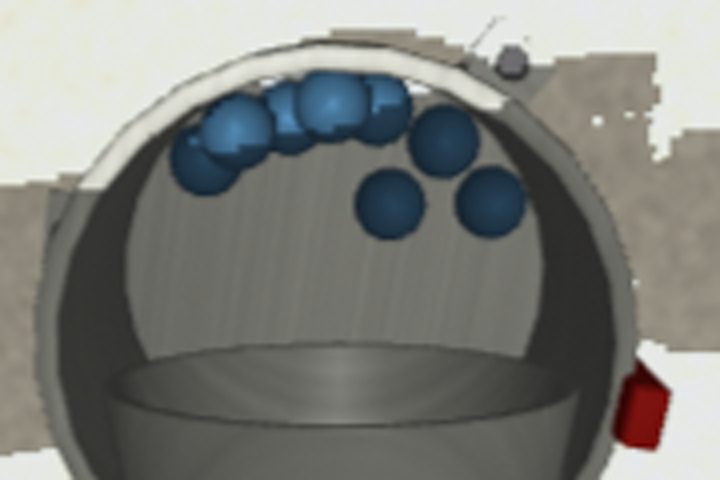

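The zoom shows all eight balls in the canister and the cup empty, and the measured load agrees at about 1.3 N. To set the cup upright, I'll hook its underside on the rim and run the arc backwards.

Request:
{"api": "apply_moves", "payload": {
  "series": [
    {"grip":1,"dp":[0.018,0,0.004],"turn":0},
    {"grip":1,"dp":[0.035,0,0.008],"turn":0},
    {"grip":1,"dp":[0.038,0,0.02],"turn":0},
    {"grip":1,"dp":[0.036,0,0.032],"turn":0},
    {"grip":1,"dp":[0.034,0,0.043],"turn":0},
    {"grip":1,"dp":[0.032,0,0.06],"turn":0},
    {"grip":1,"dp":[0.031,0,0.077],"turn":0},
    {"grip":1,"dp":[0.033,0,0.094],"turn":0},
    {"grip":1,"dp":[0.038,0,0.111],"turn":0}
  ]
}}

```text
clock: 21.42
position: [514.8, -138.1, 216.8]
orientation: [[0.008, 1.0, 0.004], [0.002, 0.003, -1.0], [-1.0, 0.008, -0.002]]
ft_force: [-2.1, 2.7, 6.4]
grip_width: 16.0
```

```bash
python3 st.py; python3 -c "
from h import *
print(bot.observe()['moment'],bot.observe()['ft_force'])
r=bot.get_image('side');cv2.imwrite('pics/side12.png',r['image'][120:320,180:430].repeat(3,0).repeat(3,1))
r=bot.get_image('wrist');cv2.imwrite('pics/wrist12.png',r['image'])"
```

```text
21.425 [ 31.35  22.96 -26.42 106.26  12.29  53.16  -0.41] [ 514.76 -138.14  216.78] toolx [ 0.01  0.   -1.  ] az y 0.1994910142442949
[1.04 0.43 0.09] [-2.07  2.66  6.35]
```

View pics/side12.png

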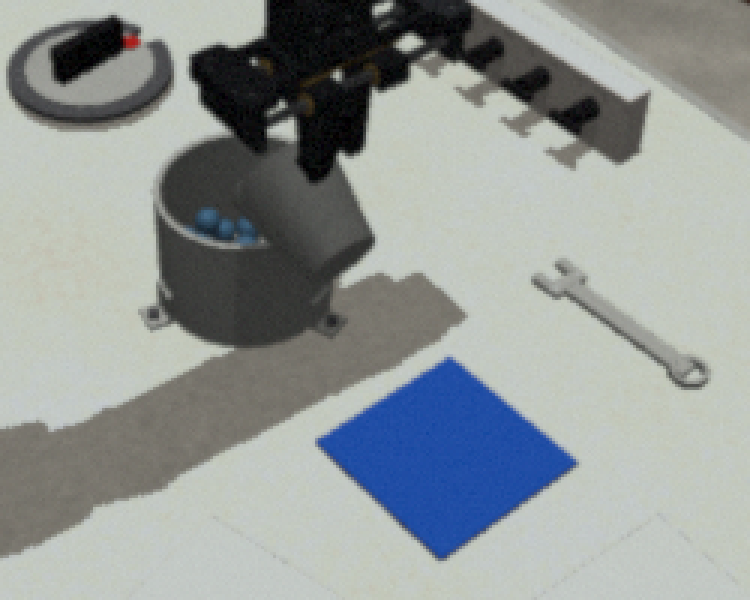

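View pics/wrist12.png

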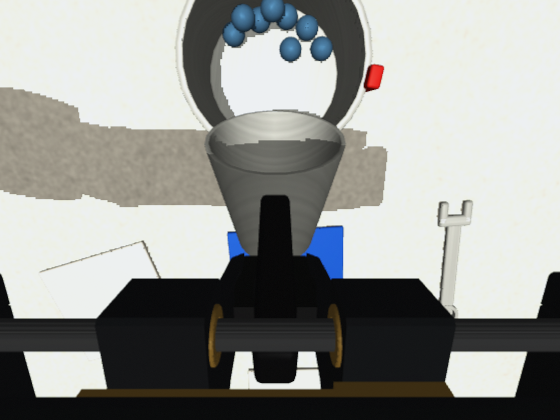

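The side view shows the foot slipped over the rim. The cup is still tilted about 66°, and the handle has slid about 8 mm in the pads. The balls are fine. I'll lift, re-enter with the foot deeper inside the mouth, and hook the underside again.

Request:
{"api": "apply_moves", "payload": {
  "series": [
    {"grip":1,"dp":[-0.03,0,0],"turn":0},
    {"grip":1,"dp":[-0.055,0,-0.02],"turn":0},
    {"grip":1,"dp":[-0.055,0,-0.045],"turn":0},
    {"grip":1,"dp":[-0.045,0,-0.068],"turn":0},
    {"grip":1,"dp":[-0.02,0,-0.07],"turn":0},
    {"grip":1,"dp":[0.0,0,-0.068],"turn":0},
    {"grip":1,"dp":[0.01,0,-0.066],"turn":0}
  ]
}}

```text
clock: 22.4
position: [513.7, -73.8, 204.9]
orientation: [[0.005, 1.0, 0.001], [0.002, 0.001, -1.0], [-1.0, 0.005, -0.002]]
ft_force: [-5.1, 6.8, 10.0]
grip_width: 15.5
```

```bash
python3 st.py; python3 -c "
from h import *
print(bot.observe()['moment'],bot.observe()['ft_force'])
r=bot.get_image('side');cv2.imwrite('pics/side13.png',r['image'][120:320,180:430].repeat(3,0).repeat(3,1))
r=bot.get_image('wrist');cv2.imwrite('pics/wrist13.png',r['image'])"
```

```text
22.4 [ 25.72  22.86 -27.87 108.66  13.26  51.37  -8.53] [513.67 -73.81 204.93] toolx [ 0.  0. -1.] az y 0.03966269350588072
[1.74 1.14 0.19] [-5.15  6.76 10.03]
```

View pics/side13.png

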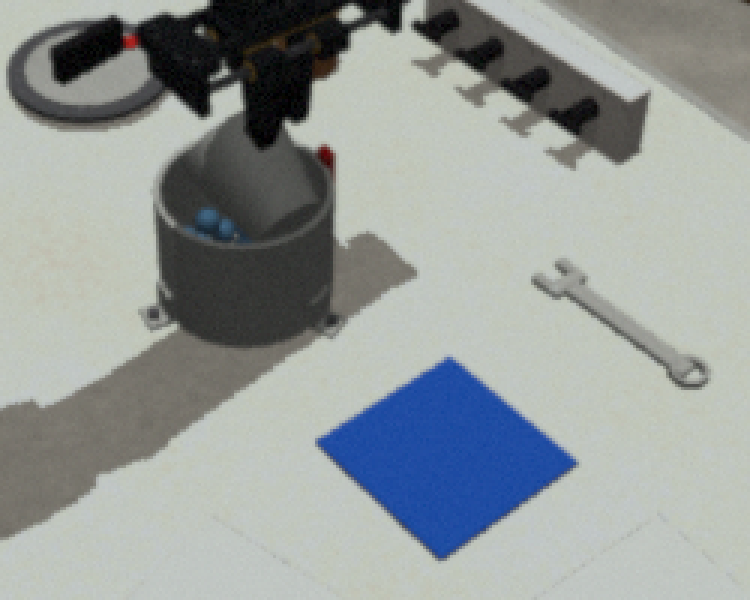

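View pics/wrist13.png

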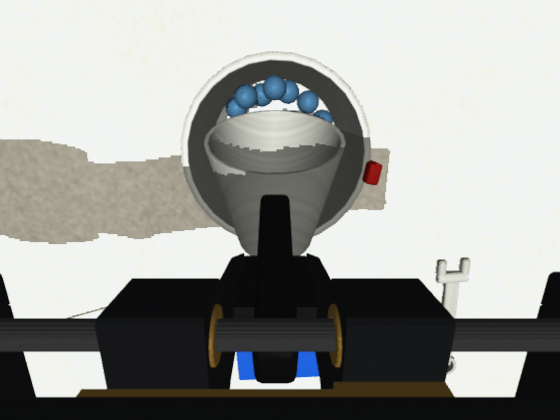

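The foot is now well inside, with its underside bearing on the rim at about 12 N. I'll run the arc back.

Request:
{"api": "apply_moves", "payload": {
  "series": [
    {"grip":1,"dp":[-0.002,0,0.012],"turn":0},
    {"grip":1,"dp":[-0.002,0,0.024],"turn":0},
    {"grip":1,"dp":[0.0,0,0.036],"turn":0},
    {"grip":1,"dp":[0.003,0,0.048],"turn":0},
    {"grip":1,"dp":[0.008,0,0.063],"turn":0},
    {"grip":1,"dp":[0.015,0,0.077],"turn":0},
    {"grip":1,"dp":[0.024,0,0.09],"turn":0}
  ]
}}

```text
clock: 23.38
position: [514.6, -165.3, 181.2]
orientation: [[0.007, 1.0, 0.0], [0.001, 0.0, -1.0], [-1.0, 0.007, -0.001]]
ft_force: [-0.1, 0.4, 4.5]
grip_width: 15.7
```

```bash
python3 st.py; python3 -c "
from h import *
print(bot.observe()['moment'],bot.observe()['ft_force'])
r=bot.get_image('side');cv2.imwrite('pics/side14.png',r['image'][120:320,180:430].repeat(3,0).repeat(3,1))
r=bot.get_image('wrist');cv2.imwrite('pics/wrist14.png',r['image'])"
```

```text
23.375 [ 33.03  26.37 -25.44 106.88  14.34  49.52   0.62] [ 514.57 -165.26  181.2 ] toolx [ 0.01  0.   -1.  ] az y 0.01573959793935494
[0.34 0.22 0.07] [-0.08  0.37  4.45]
```

View pics/side14.png

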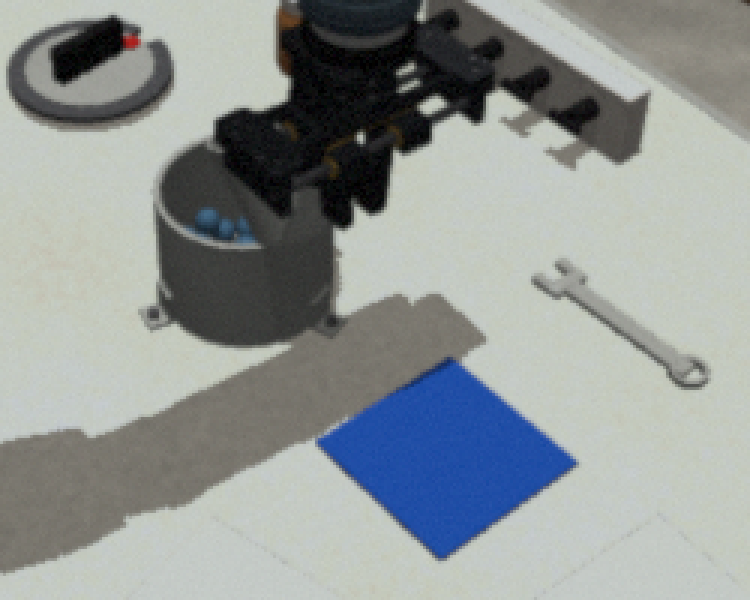

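View pics/wrist14.png

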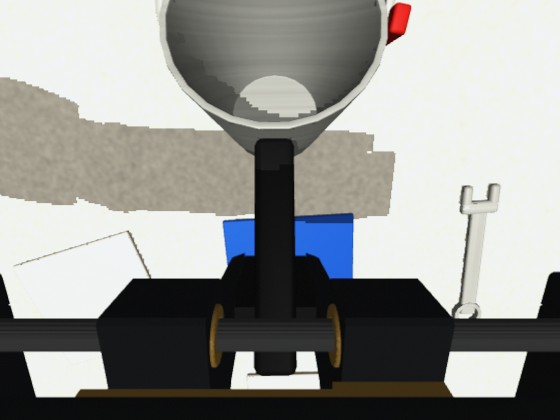

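It's down to about 20° of tilt. I'll finish the arc.

Request:
{"api": "apply_moves", "payload": {
  "series": [
    {"grip":1,"dp":[0.007,0,0.009],"turn":0},
    {"grip":1,"dp":[0.014,0,0.017],"turn":0},
    {"grip":1,"dp":[0.022,0,0.023],"turn":0},
    {"grip":1,"dp":[0.03,0,0.029],"turn":0},
    {"grip":1,"dp":[0.036,0,0.032],"turn":0}
  ]
}}

```text
clock: 24.1
position: [514.0, -199.3, 143.9]
orientation: [[0.005, 1.0, -0.003], [0.001, -0.003, -1.0], [-1.0, 0.005, -0.001]]
ft_force: [0.2, -2.6, 3.3]
grip_width: 15.1
```

```bash
python3 st.py; python3 -c "
from h import *
print(bot.observe()['moment'],bot.observe()['ft_force'])
r=bot.get_image('side');cv2.imwrite('pics/side15.png',r['image'][120:320,180:430].repeat(3,0).repeat(3,1))
r=bot.get_image('wrist');cv2.imwrite('pics/wrist15.png',r['image'])"
```

```text
24.1 [ 34.81  30.27 -23.72 106.74  16.22  46.01   2.49] [ 514.   -199.28  143.87] toolx [ 0.01  0.   -1.  ] az y -0.17789355394212628
[-0.29  0.09  0.04] [ 0.24 -2.56  3.3 ]
```

View pics/side15.png

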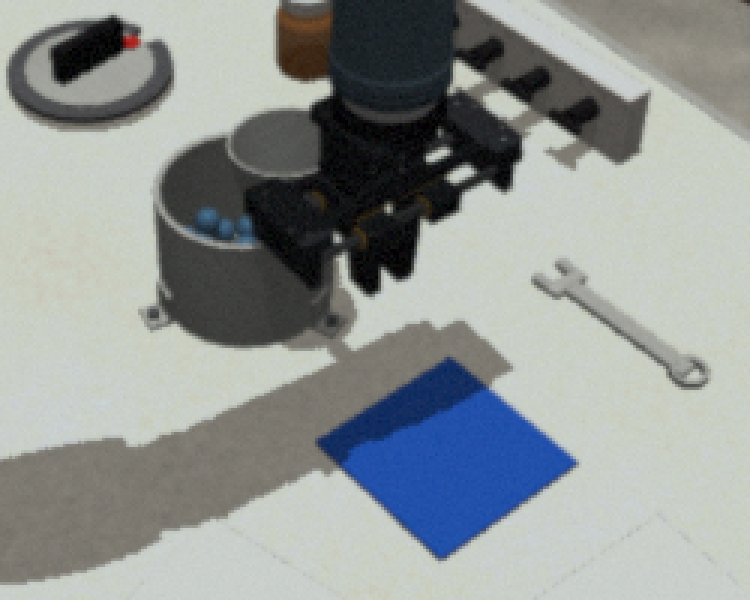

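View pics/wrist15.png

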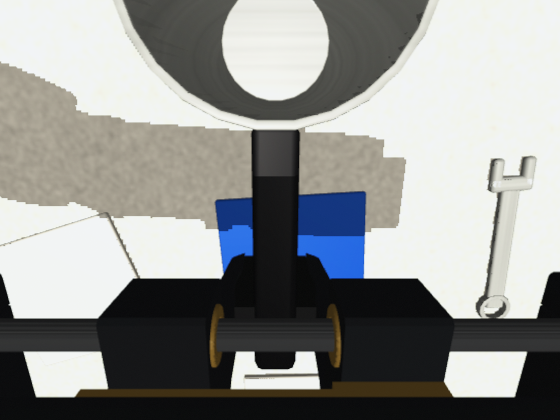

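The cup is back up and possibly a little past level. I'll estimate its tilt from the lip outline.

```bash
cat > tilt.py <<'E'
from h import *
from scipy.optimize import least_squares
def pred(r,s,th,d):
    # tool frame: G at x=-19; cup +x dir = -tool z; up=-tool x
    th=np.radians(th); ex=np.array([np.sin(th),0,-np.cos(th)]); ez=np.array([-np.cos(th),0,-np.sin(th)])
    ey=np.cross(ez,ex); G=np.array([-19,0,0.])
    C=G+ex*d; He=np.linalg.inv(r["hand_eye"])
    def pr(P): 
        q=r["mtx"]@(He[:3,:3]@P+He[:3,3]); return q[:2]/q[2]
    M=C+ez*25
    near=pr(M-ex*44); 
    a=np.linspace(.3,np.pi-.3,400); pts=np.array([pr(M-ex*44*np.cos(t)*1+ey*44*np.sin(t)) for t in np.linspace(0,np.pi,600)])
    end=pr(G+ex*(d-133)+ez*12)
    return near,pts,end
E
python3 - <<'E'
from tilt import *
r=bot.get_image("wrist");s=None
for row0,near0,w0,end0 in ((0,172,146,365),(0,127,162.5,368)):
    def f(x):
        n,p,e=pred(r,s,*x); half=abs(np.interp(0,p[::-1,1] if p[0,1]>p[-1,1] else p[:,1],(p[::-1,0] if p[0,1]>p[-1,1] else p[:,0]))-275)
        return [n[1]-near0,half-w0]
    for d in (0,):
        g=least_squares(f,[0,100]); print(g.x,g.fun,pred(r,s,*g.x)[2])
E
```

```text
[  3.7  100.18] [0. 0.] [275.52 373.23]
[ -3.68 118.13] [0. 0.] [275.53 337.  ]
```

```bash
python3 - <<'E'
from tilt import *
r=bot.get_image("wrist")
import tilt
def P(th,d,h):
    r2=dict(r); 
    t=np.radians(th); ez=np.array([-np.cos(t),0,-np.sin(t)])
    He=r["hand_eye"].copy(); He[:3,3]-=ez*h; r2["hand_eye"]=He
    return pred(r2,None,th,d)
for near0,w0,end0 in ((172,146,365),(127,162.5,368)):
    def f(x):
        n,p,e=P(*x); half=abs(np.interp(0,p[::-1,1],p[::-1,0])-275)
        return [n[1]-near0,half-w0,e[1]-end0]
    g=least_squares(f,[0,100,0]); print(g.x,g.fun)
print(P(0,101,-1.3)[0],P(0,101,-1.3)[2])
im=r["image"];cv2.imwrite("pics/w16.png",im)
E
```

```text
[  1.71 100.78  -3.65] [0. 0. 0.]
[  3.87 114.05  13.79] [0. 0. 0.]
[275.72 175.26] [275.51 367.41]
```

The fit puts the cup within a few degrees of level, with its underside around rim height, so it is almost resting on the rim. I'll carry it to the mat.

Request:
{"api": "apply_moves", "payload": {
  "series": [
    {"grip":1,"dp":[-0.03,0,0],"turn":0},
    {"grip":1,"dp":[-0.03,0.005,0.03],"turn":0},
    {"grip":1,"dp":[-0.03,0.01,0.07],"turn":0},
    {"grip":1,"dp":[-0.01,0.015,0.11],"turn":0},
    {"grip":1,"dp":[0.02,0.018,0.15],"turn":0},
    {"grip":1,"dp":[0.05,0.018,0.175],"turn":0},
    {"grip":1,"dp":[0.075,0.018,0.175],"turn":0},
    {"grip":1,"dp":[0.085,0.018,0.175],"turn":0}
  ]
}}

```text
clock: 25.3
position: [531.1, -371.4, 57.1]
orientation: [[0.002, 1.0, -0.001], [0.004, -0.001, -1.0], [-1.0, 0.002, -0.004]]
ft_force: [0.1, 0.9, -1.6]
grip_width: 15.5
```

```bash
python3 st.py; python3 -c "
from h import *
print(bot.observe()['moment'],bot.observe()['ft_force'])
r=bot.get_image('side');cv2.imwrite('pics/side17.png',r['image'][180:340,240:440].repeat(3,0).repeat(3,1))
r=bot.get_image('wrist');cv2.imwrite('pics/wrist17.png',r['image'])"
```

```text
25.3 [ 44.38  44.96 -19.45  93.41  19.06  44.92  16.54] [ 531.09 -371.35   57.11] toolx [ 0.  0. -1.] az y -0.06616008606544697
[-0.17  0.06  0.  ] [ 0.14  0.86 -1.55]
```

View pics/side17.png

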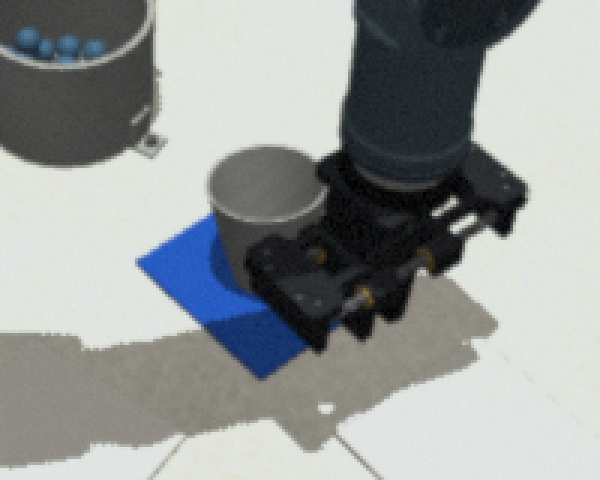

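View pics/wrist17.png

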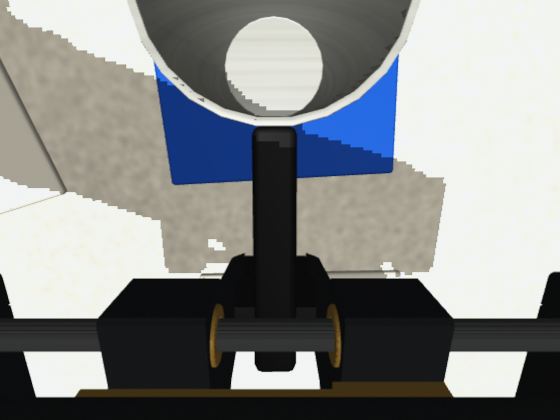

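The cup looks close to level, over the mat and still airborne. I'll lower it in small steps and watch the force.

Request:
{"api": "apply_moves", "payload": {
  "series": [
    {"grip":1,"dp":[0.004,0,0],"turn":0},
    {"grip":1,"dp":[0.008,0,0],"turn":0},
    {"grip":1,"dp":[0.012,0,0],"turn":0},
    {"grip":1,"dp":[0.012,0,0],"turn":0}
  ]
}}

```text
clock: 25.9
position: [532.0, -371.9, 46.5]
orientation: [[0.004, 1.0, -0.001], [0.003, -0.001, -1.0], [-1.0, 0.004, -0.003]]
ft_force: [0.0, -1.7, 1.9]
grip_width: 15.5
```

Request:
{"api": "apply_moves", "payload": {
  "series": [
    {"grip":1,"dp":[0.003,0,0],"turn":0},
    {"grip":1,"dp":[0.005,0,0],"turn":0}
  ]
}}

```text
clock: 26.15
position: [532.2, -372.5, 41.7]
orientation: [[0.005, 1.0, -0.001], [0.002, -0.001, -1.0], [-1.0, 0.005, -0.002]]
ft_force: [0.0, -3.0, 2.9]
grip_width: 15.3
```

```bash
python3 st.py; python3 -c "
from h import *
print(bot.observe()['moment'],bot.observe()['ft_force'])
r=bot.get_image('side');cv2.imwrite('pics/side18.png',r['image'][180:340,240:440].repeat(3,0).repeat(3,1))"
```

```text
26.15 [ 44.05  46.25 -18.95  93.46  19.61  43.41  16.13] [ 532.22 -372.46   41.68] toolx [ 0.  0. -1.] az y -0.08553535453397841
[-0.29 -0.02 -0.05] [ 0.03 -3.01  2.95]
```

View pics/side18.png

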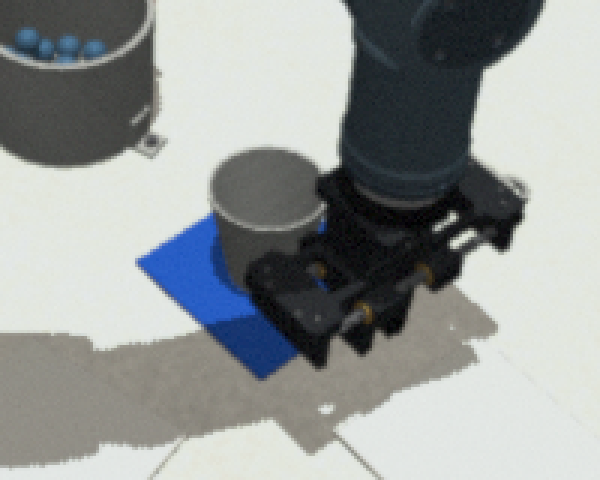

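The cup is touching the mat, since the force has changed sign. I'll release it and let it settle.

Request:
{"api": "apply_moves", "payload": {
  "series": [
    {"grip":0.5,"dp":[0,0,0],"turn":0},
    {"grip":0.0,"dp":[0,0,0],"turn":0},
    {"grip":0.0,"dp":[0,0,0],"turn":0},
    {"grip":0.0,"dp":[0,0,0],"turn":0},
    {"grip":0.0,"dp":[0,0,0],"turn":0}
  ]
}}

```text
clock: 26.82
position: [532.1, -372.2, 41.4]
orientation: [[0.004, 1.0, -0.001], [0.002, -0.001, -1.0], [-1.0, 0.004, -0.002]]
ft_force: [0.9, -0.5, -0.3]
grip_width: 63.1
```

```bash
python3 st.py; python3 -c "
from h import *
r=bot.get_image('side');cv2.imwrite('pics/side19.png',r['image'][180:340,240:440].repeat(3,0).repeat(3,1))
r=bot.get_image('wrist');cv2.imwrite('pics/wrist19.png',r['image'])"
```

```text
26.825 [ 44.05  46.27 -18.95  93.48  19.61  43.4   16.13] [ 532.05 -372.23   41.35] toolx [ 0.  0. -1.] az y -0.08061126749689383
```

View pics/side19.png

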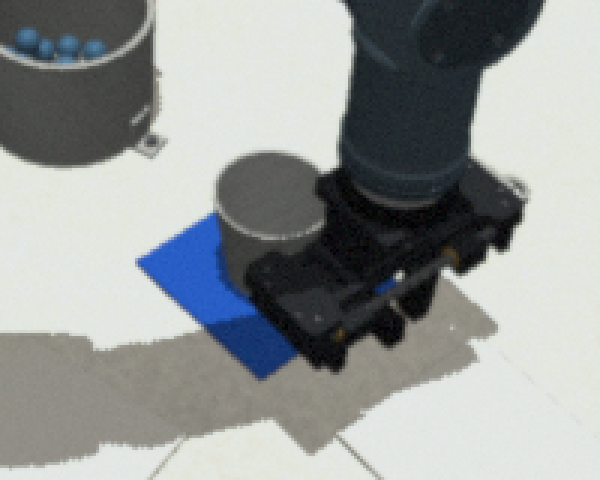

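View pics/wrist19.png

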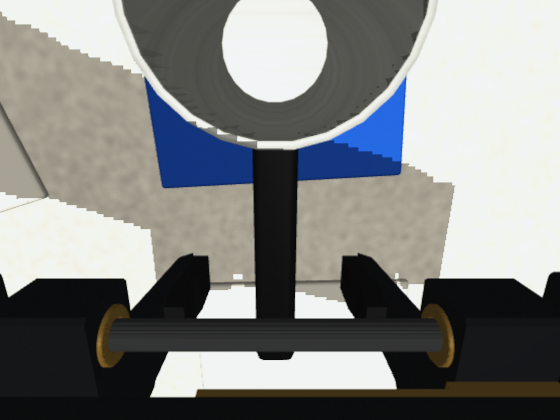

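The cup stands released on the mat. I'll retreat straight up and then go to the lid, turning the jaws across its bar.

Request:
{"api": "apply_moves", "payload": {
  "series": [
    {"grip":0,"dp":[-0.05,0,0],"turn":0},
    {"grip":0,"dp":[-0.11,0,0],"turn":0},
    {"grip":0,"dp":[-0.17,0,0],"turn":0},
    {"grip":0,"dp":[-0.2,0,-0.06],"turn":-10},
    {"grip":0,"dp":[-0.2,0.005,-0.12],"turn":-20},
    {"grip":0,"dp":[-0.2,0.005,-0.18],"turn":-30},
    {"grip":0,"dp":[-0.2,0.005,-0.24],"turn":-40},
    {"grip":0,"dp":[-0.2,0.005,-0.3],"turn":-50},
    {"grip":0,"dp":[-0.2,0.01,-0.36],"turn":-60},
    {"grip":0,"dp":[-0.2,0.01,-0.42],"turn":-70}
  ]
}}

```text
clock: 28.18
position: [541.8, 49.0, 242.6]
orientation: [[0.005, 0.338, 0.941], [0.002, 0.941, -0.338], [-1.0, 0.004, 0.004]]
ft_force: [-0.8, 0.4, -0.6]
grip_width: 88.1
```

```bash
python3 st.py; python3 -c "
from h import *
r=bot.get_image('side');cv2.imwrite('pics/side20.png',r['image'])
r=bot.get_image('top');cv2.imwrite('pics/top20.png',r['image'])"
```

```text
28.175 [ 25.12  26.65 -45.68 102.39  21.77  59.82  41.62] [541.83  48.98 242.64] toolx [ 0.01  0.   -1.  ] az y 70.21858030273398
```

View pics/side20.png

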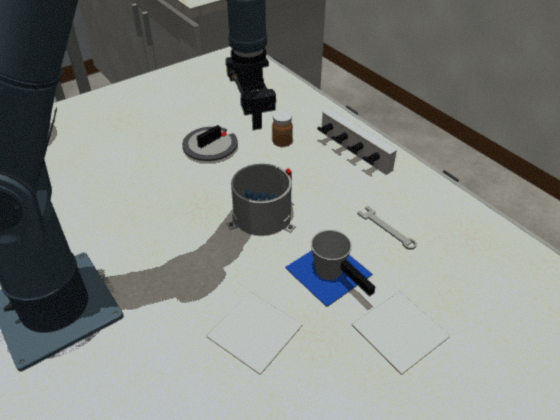

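View pics/top20.png

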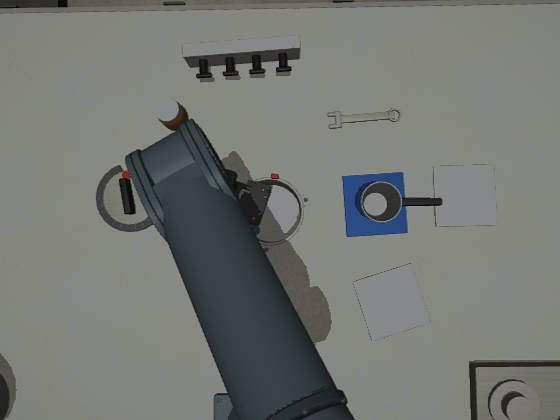

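The cup stands upright and empty on the mat, at about (380,200) in the top view. I'll check the onward path with the joint model first, because joint 3 is drifting.

```bash
python3 - <<'E'
from sim import *
q=bot.observe()["joint_pos"]
t,T=fk2(p,q)
for turn in (-33,147):
    a=call(q,list(T.T@(np.array([554,294,190])-t)/1000),turn,10 if turn<0 else 18); print(a,fk2(p,a,True))
    b=call(a,[.155,0,0],0,6); print(b)
    b=call(b,[-.25,0,0],0,6); 
    t2,T2=fk2(p,b); c=call(b,list(T2.T@(np.array([514.6,-27,260])-t2)/1000),21,10); print(c); c=call(c,[.12,0,0],0,6);print(c)
E
```

```text
[  2.49  39.24 -50.53  94.77  33.55  61.78  45.83] (array([554., 294., 190.]), array([[ 0.01, -0.24,  0.97],
       [ 0.01,  0.97,  0.24],
       [-1.  ,  0.01,  0.01]]), array([329.94, -15.1 , 672.32]), array([554.72, 290.62, 442.19]))
[ -3.35  50.91 -42.39  97.46  43.7   48.95  38.63]
[ 40.15  21.35 -50.63 107.74  18.7   59.34  64.56]
[ 33.09  31.69 -44.1  112.9   29.59  46.8   55.2 ]
[ -24.52   31.57   -9.52   94.26    5.94   54.19 -112.38] (array([554., 294., 190.]), array([[ 0.01,  0.24, -0.97],
       [ 0.01, -0.97, -0.24],
       [-1.  , -0.01, -0.01]]), array([259.04, 100.92, 713.72]), array([553.94, 289.94, 442.18]))
[ -25.96   44.65   -7.86   96.53    8.54   38.93 -114.47]
[ -0.7   16.01   0.67 107.66  -0.69  56.01 -96.95]
[ -0.5   26.39   0.35 112.56  -0.83  40.74 -96.84]
```

Request:
{"api": "apply_moves", "payload": {
  "series": [
    {"grip":0,"dp":[0.01,0.055,-0.017],"turn":-8},
    {"grip":0,"dp":[0.02,0.11,-0.033],"turn":-16},
    {"grip":0,"dp":[0.03,0.165,-0.05],"turn":-24},
    {"grip":0,"dp":[0.04,0.21,-0.064],"turn":-33},
    {"grip":0,"dp":[0.045,0.235,-0.071],"turn":-33},
    {"grip":0,"dp":[0.045,0.235,-0.071],"turn":-33}
  ]
}}

```text
clock: 29.02
position: [550.9, 302.8, 199.5]
orientation: [[0.004, -0.239, 0.971], [0.008, 0.971, 0.239], [-1.0, 0.006, 0.006]]
ft_force: [0.3, -0.1, -1.2]
grip_width: 87.9
```

Request:
{"api": "apply_moves", "payload": {
  "series": [
    {"grip":0,"dp":[0,0,0],"turn":0}
  ]
}}

```text
clock: 29.15
position: [551.5, 301.2, 199.5]
orientation: [[0.005, -0.238, 0.971], [0.006, 0.971, 0.238], [-1.0, 0.005, 0.006]]
ft_force: [0.0, -0.1, -0.2]
grip_width: 88.1
```

```bash
python3 st.py; python3 -c "
from h import *
r,s=wT();cv2.imwrite('pics/wrist21.png',r['image'])
print(s['position'],proj(r,[554,294,17]),proj(r,[607.4,307,17]),proj(r,[554,294,55]))
import numpy as np
np.save('wT21.npy',r['cam_to_world'])"
```

```text
29.15 [  0.35  40.1  -49.72  91.87  33.25  63.37  45.9 ] [551.49 301.16 199.5 ] toolx [ 0.    0.01 -1.  ] az y 103.74476203802439
[551.49 301.16 199.5 ] [267.15 191.53] [267.46 239.87] [266.39 200.81]
```

View pics/wrist21.png

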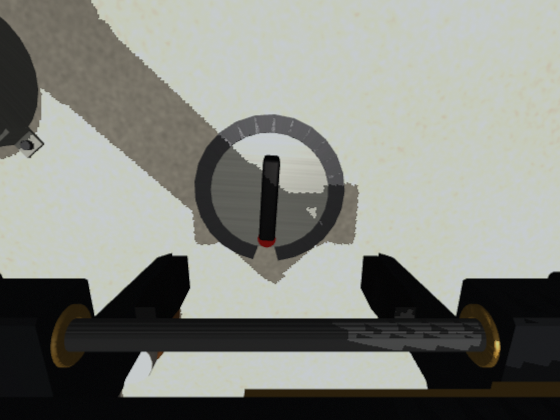

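The wrist view shows the lid ring centred at about (269,189), the bar from (271,157) to (267,240), and the red dot at (266,241). I'll measure these more exactly.

```bash
python3 - <<'E'
from h import *
im=cv2.imread('pics/wrist21.png'); T=np.load('wT21.npy'); r={"mtx":np.array([[317.3304,0,274.8965],[0,317.3304,213.775],[0,0,1]]),"cam_to_world":T}
# steel disc/flange outer edge: threshold dark ring
g=im.max(2); m=np.zeros(g.shape,np.uint8); 
roi=(slice(105,262),slice(185,355)); m[roi]=((g[roi]<105)).astype(np.uint8)
m[:,:]=cv2.morphologyEx(m,cv2.MORPH_OPEN,np.ones((2,2),np.uint8))
# bar: darkest
b=np.zeros(g.shape,np.uint8); b[140:245,240:300]=(g[140:245,240:300]<28)
k=max(cv2.findContours(b,0,cv2.CHAIN_APPROX_NONE)[0],key=cv2.contourArea); print(cv2.minAreaRect(k))
ys=np.arange(175,232,3); mid=[]
for y in ys:
    xs=np.where(b[y,240:300])[0]+240; mid.append((xs.min()+xs.max())/2); 
print(list(zip(ys,mid)))
L=np.polyfit(ys,mid,1)
P=[plane(r,(np.polyval(L,y),y),55) for y in (175,231)]; d=P[1]-P[0]; print("bar az",np.degrees(np.arctan2(d[1],d[0])),P)
hsv=cv2.cvtColor(im,cv2.COLOR_BGR2HSV); red=((hsv[...,0]<8)|(hsv[...,0]>172))&(hsv[...,1]>120)&(hsv[...,2]>70)
for c,s in blobs(red,15): print(c,s,plane(r,c,17))
big=cv2.resize(im[100:265,180:360],None,fx=4,fy=4,interpolation=cv2.INTER_CUBIC);cv2.imwrite("pics/z21.png",big)
E
```

```text
((268.7986755371094, 197.51991271972656), (16.03108024597168, 83.81394958496094), 3.814074993133545)
[(np.int64(175), np.float64(270.5)), (np.int64(178), np.float64(270.0)), (np.int64(181), np.float64(269.5)), (np.int64(184), np.float64(269.5)), (np.int64(187), np.float64(269.5)), (np.int64(190), np.float64(269.5)), (np.int64(193), np.float64(269.5)), (np.int64(196), np.float64(269.0)), (np.int64(199), np.float64(268.5)), (np.int64(202), np.float64(268.5)), (np.int64(205), np.float64(268.5)), (np.int64(208), np.float64(268.5)), (np.int64(211), np.float64(268.0)), (np.int64(214), np.float64(268.0)), (np.int64(217), np.float64(267.5)), (np.int64(220), np.float64(267.5)), (np.int64(223), np.float64(267.5)), (np.int64(226), np.float64(267.0)), (np.int64(229), np.float64(267.0))]
bar az 10.07558445822242 [array([529.26, 291.79,  55.  ]), array([583.42, 301.41,  55.  ])]
[266.14 242.63] [258 238  18   9  93] [610.96 306.33  17.  ]
```

View pics/z21.png

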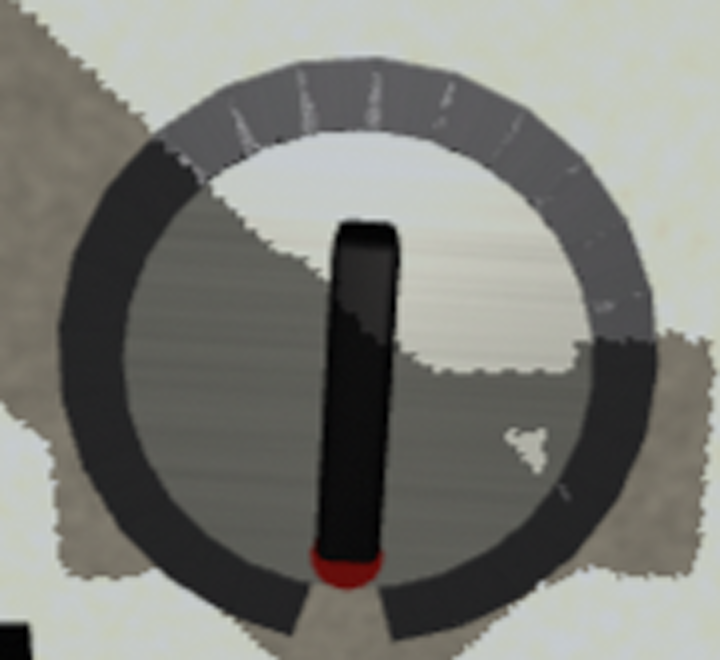

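```bash
python3 - <<'E'
from h import *
T=np.load('wT21.npy'); r={"mtx":np.array([[317.3304,0,274.8965],[0,317.3304,213.775],[0,0,1]]),"cam_to_world":T}
c=plane(r,(269.4,188.9),17); n=plane(r,(180+342/4,100+638/4),17); d=n-c; print(c,n,np.hypot(*d[:2]),np.degrees(np.arctan2(d[1],d[0])))
for u in((180+60/4,189),(180+656/4,189),(269.4,100+58/4)): print(np.hypot(*(plane(r,u,17)-c)[:2]))
b=plane(r,(268.8,197.5),50); print(b)
s=bot.observe(); G=np.array([c[0],c[1],0])-s["position"]; print(s["orientation"].T@G)
E
```

```text
[550.67 295.65  17.  ] [631.15 310.35  17.  ] 81.8041066092501 10.35466345270143
78.41033895583982
78.78688905292135
74.91136895015157
[551.6  295.69  50.  ]
[199.48  -6.32  -3.21]
```

The lid is at (551,295.6) with its notch at azimuth about 10.3°. I'll descend and grip the bar.

Request:
{"api": "apply_moves", "payload": {
  "series": [
    {"grip":0,"dp":[0.05,-0.006,-0.003],"turn":3.4},
    {"grip":0,"dp":[0.1,-0.006,-0.003],"turn":3.4},
    {"grip":0,"dp":[0.14,-0.006,-0.003],"turn":3.4},
    {"grip":0,"dp":[0.16,-0.006,-0.003],"turn":3.4},
    {"grip":0,"dp":[0.172,-0.006,-0.003],"turn":3.4},
    {"grip":0,"dp":[0.172,-0.006,-0.003],"turn":3.4},
    {"grip":0.3,"dp":[0.172,-0.006,-0.003],"turn":3.4}
  ]
}}

```text
clock: 30.08
position: [551.5, 296.4, 28.9]
orientation: [[0.006, -0.179, 0.984], [0.008, 0.984, 0.179], [-1.0, 0.006, 0.008]]
ft_force: [0.2, -1.0, 0.9]
grip_width: 79.8
```

```bash
python3 st.py; python3 -c "
from h import *
r,s=wT();cv2.imwrite('pics/wrist22.png',r['image']);G=np.array([550.8,295.6,25])-s['position'];print(s['orientation'].T@G,s['ft_force'],s['grip_width'])"
```

```text
30.075 [ -4.59  51.47 -40.7   96.77  43.11  47.97  35.8 ] [551.51 296.37  28.89] toolx [ 0.01  0.01 -1.  ] az y 100.33299559973223
[ 3.88 -0.65 -0.86] [ 0.18 -1.    0.94] 79.84167651197264
```

View pics/wrist22.png

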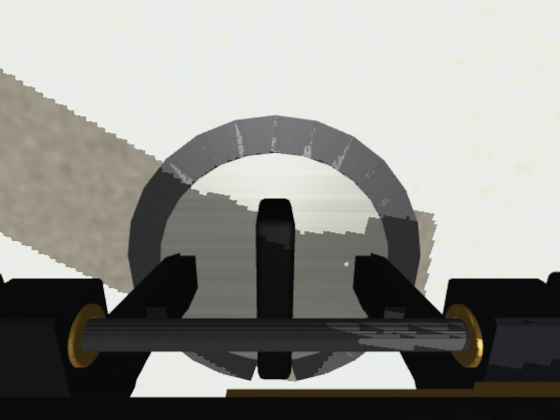

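The bar sits centred between the fingers and is aligned. I'll close on it.

Request:
{"api": "apply_moves", "payload": {
  "series": [
    {"grip":1,"dp":[0.003,0,0],"turn":0},
    {"grip":1,"dp":[0.003,0,0],"turn":0},
    {"grip":1,"dp":[0.003,0,0],"turn":0},
    {"grip":1,"dp":[0.003,0,0],"turn":0},
    {"grip":1,"dp":[0.003,0,0],"turn":0},
    {"grip":1,"dp":[0.003,0,0],"turn":0},
    {"grip":1,"dp":[0.003,0,0],"turn":0},
    {"grip":1,"dp":[0.003,0,0],"turn":0},
    {"grip":1,"dp":[0.003,0,0],"turn":0}
  ]
}}

```text
clock: 31.25
position: [551.5, 296.3, 25.8]
orientation: [[0.006, -0.179, 0.984], [0.007, 0.984, 0.179], [-1.0, 0.006, 0.008]]
ft_force: [0.2, -0.8, 0.4]
grip_width: 15.7
```

Request:
{"api": "apply_moves", "payload": {
  "series": [
    {"grip":1,"dp":[-0.03,0,0],"turn":0},
    {"grip":1,"dp":[-0.08,0,0],"turn":0},
    {"grip":1,"dp":[-0.13,0,0],"turn":0},
    {"grip":1,"dp":[-0.18,0,0],"turn":0},
    {"grip":1,"dp":[-0.2,0,0],"turn":0}
  ]
}}

```text
clock: 31.88
position: [550.8, 295.5, 228.1]
orientation: [[0.009, -0.18, 0.984], [0.009, 0.984, 0.179], [-1.0, 0.007, 0.011]]
ft_force: [0.5, 0.0, -5.3]
grip_width: 15.6
```

```bash
python3 st.py; python3 -c "
from h import *
r,s=wT();cv2.imwrite('pics/wrist23.png',r['image']);print(s['ft_force'],s['moment'])"
```

```text
31.875 [  1.36  37.7  -50.27  91.24  31.17  65.21  44.27] [550.77 295.5  228.09] toolx [ 0.01  0.01 -1.  ] az y 100.34269437259178
[ 0.52  0.03 -5.28] [ 0.05 -0.04 -0.02]
```

View pics/wrist23.png

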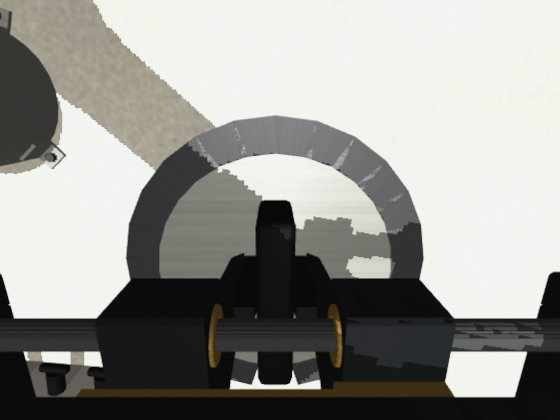

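The lid is held level (load 5.3 N, moment about 0). Next I'll refine the canister's centre and key direction from the fixed cameras.

```bash
python3 - <<'E'
from h import *
for n in("top","side"):
    r=bot.get_image(n); im=r["image"]; np.savez(f"{n}24.npz",**r)
    c=proj(r,[514.6,-26.8,110]).astype(int); print(n,c,proj(r,[514.6,-26.8,110]))
    x0,y0=c[0]-50,c[1]-50
    cv2.imwrite(f"pics/{n}24.png",cv2.resize(im[y0:y0+100,x0:x0+100],None,fx=6,fy=6,interpolation=cv2.INTER_CUBIC))
E
```

```text
top [269 210] [269.73 210.77]
side [261 182] [261.32 182.07]
```

View pics/top24.png

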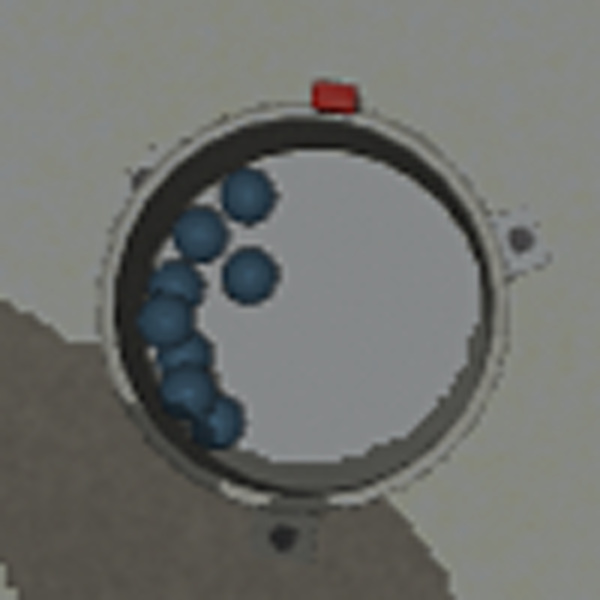

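View pics/side24.png

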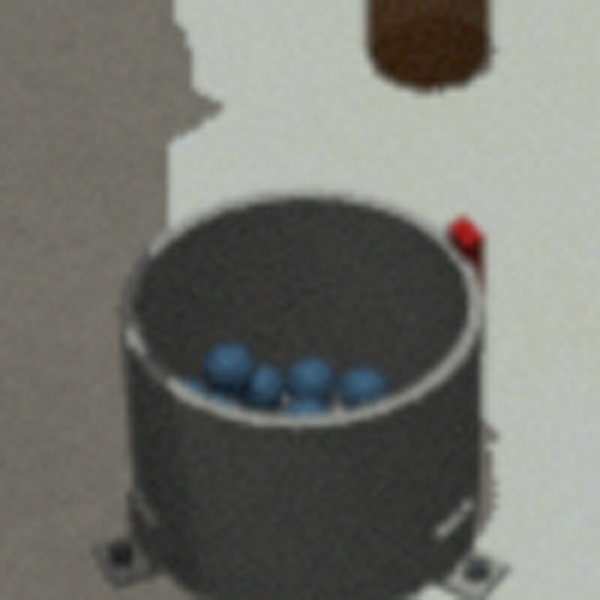

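```bash
python3 - <<'E'
from h import *
t=dict(np.load("top24.npz")); s=dict(np.load("side24.npz"))
f=lambda v,o:o+(v+.5)/6-.5
c=plane(t,(f(302,219),f(305.5,160)),110); k=plane(t,(f(335,219),f(97,160)),119); d=k-c
print(c,k,np.hypot(*d[:2]),np.degrees(np.arctan2(d[1],d[0])))
cs=plane(s,(f(304,211),f(308,132)),110); ks=plane(s,(f(466,211),f(234,132)),119); d2=ks-cs; print(cs,ks,np.hypot(*d2[:2]),np.degrees(np.arctan2(d2[1],d2[0])))
# ellipse bias check
a=np.linspace(0,2*np.pi,200)
for r in(t,s):
    P=np.array([proj(r,[514+72*np.cos(x),-26+72*np.sin(x),110]) for x in a]); print((P.max(0)+P.min(0))/2-proj(r,[514,-26,110]))
E
```

```text
[515.18 -25.1  110.  ] [586.85 -37.63 119.  ] 72.75250607314813 -9.917060888112939
[512.72 -29.23 110.  ] [584.9  -38.82 119.  ] 72.81375275572725 -7.567534800238067
[0.03 0.14]
[-0.02  0.83]
```

```bash
python3 - <<'E'
from h import *
D=[__import__('json').loads(l) for l in open("log.jsonl")]
K=np.array([[317.3304,0,274.8965],[0,317.3304,213.775],[0,0,1]]); he=bot.get_image("wrist")["hand_eye"]
for tm,name in((22.4,"wrist13"),(20.2,"wrist11"),(21.425,"wrist12"),(18.5,"wrist9")):
    d=min(D,key=lambda d:abs(d["clock"]-tm)); M=np.eye(4);M[:3,:3]=d["orientation"];M[:3,3]=d["position"]; r={"mtx":K,"cam_to_world":M@he}
    im=cv2.imread(f"pics/{name}.png")
    ov=im.copy()
    for c in((514.9,-26.2),):
        for R_ in(66,72):
            for x in np.linspace(0,2*np.pi,120):
                q=proj(r,[c[0]+R_*np.cos(x),c[1]+R_*np.sin(x),110]); 
                if 0<q[0]<560 and 0<q[1]<420: cv2.circle(ov,(int(round(q[0])),int(round(q[1]))),0,(0,255,0),-1)
    for az in(-8,-9.5):
        q=proj(r,[514.9+73*np.cos(np.radians(az)),-26.2+73*np.sin(np.radians(az)),120]); cv2.circle(ov,(int(q[0]),int(q[1])),1,(255,255,0),-1)
    hsv=cv2.cvtColor(im,cv2.COLOR_BGR2HSV); red=((hsv[...,0]<8)|(hsv[...,0]>172))&(hsv[...,1]>150)&(hsv[...,2]>150)
    for cc,st in blobs(red,20): print(name,cc,st,plane(r,cc,119)[:2])
    cv2.imwrite(f"pics/ov_{name}.png",cv2.resize(ov[0:300,150:420],None,fx=2,fy=2,interpolation=cv2.INTER_NEAREST))
E
```

```text
wrist12 [375.04  76.06] [367  65  17  24 279] [586.04 -34.15]
wrist9 [366.48 116.45] [360 106  14  22 223] [585.81 -39.67]
```

View pics/ov_wrist13.png

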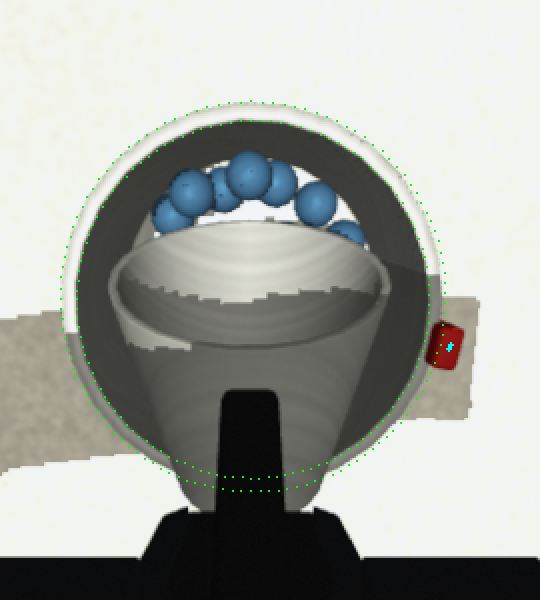

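View pics/ov_wrist11.png

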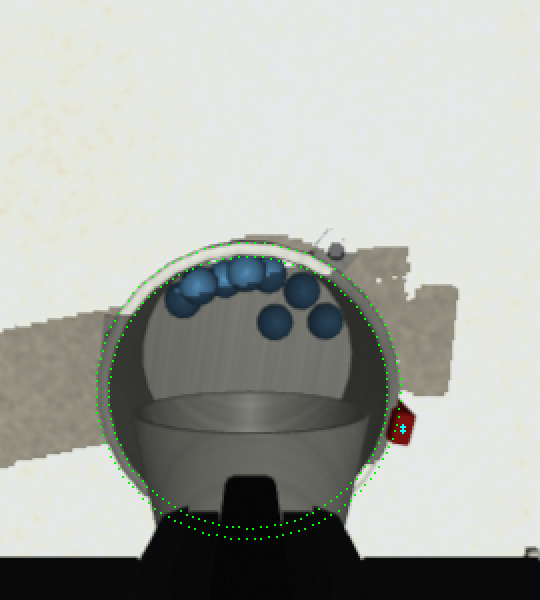

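The projected rim and key (green and cyan) match the earlier wrist images to about 1 px. The canister is at (514.7,−26.3) with the key at about −9°. I'll carry the lid across and turn it by 19.3°.

Request:
{"api": "apply_moves", "payload": {
  "series": [
    {"grip":1,"dp":[0,-0.04,-0.012],"turn":3},
    {"grip":1,"dp":[0,-0.085,-0.025],"turn":6},
    {"grip":1,"dp":[0,-0.13,-0.04],"turn":9},
    {"grip":1,"dp":[0,-0.175,-0.053],"turn":12},
    {"grip":1,"dp":[0,-0.22,-0.066],"turn":15},
    {"grip":1,"dp":[0,-0.26,-0.078],"turn":18},
    {"grip":1,"dp":[0,-0.295,-0.088],"turn":19.3},
    {"grip":1,"dp":[0,-0.31,-0.093],"turn":19.3},
    {"grip":1,"dp":[0,-0.31,-0.093],"turn":19.3},
    {"grip":1,"dp":[0,-0.31,-0.093],"turn":19.3}
  ]
}}

```text
clock: 33.33
position: [513.6, -25.8, 221.5]
orientation: [[0.004, 0.153, 0.988], [0.007, 0.988, -0.153], [-1.0, 0.008, 0.003]]
ft_force: [-0.2, 0.3, -3.2]
grip_width: 15.9
```

```bash
python3 st.py; python3 -c "
from h import *
s=bot.observe();print(s['ft_force'],s['moment'],s['orientation'].T@(np.array([514.7,-26.3,0])-s['position']),np.degrees(np.arctan2(s['orientation'][1,2],s['orientation'][0,2])))"
```

```text
33.325 [ 36.55  26.25 -48.89 107.58  23.14  56.39  58.74] [513.56 -25.77 221.54] toolx [ 0.    0.01 -1.  ] az y 81.17493091534712
[-0.2   0.34 -3.2 ] [ 0.03  0.03 -0.01] [221.54  -2.02   0.58] -8.826289521406016
```

Request:
{"api": "apply_moves", "payload": {
  "series": [
    {"grip":1,"dp":[0.025,-0.001,0.001],"turn":0},
    {"grip":1,"dp":[0.05,-0.001,0.001],"turn":0},
    {"grip":1,"dp":[0.07,-0.001,0.001],"turn":0},
    {"grip":1,"dp":[0.076,-0.001,0.001],"turn":0},
    {"grip":1,"dp":[0.076,-0.001,0.001],"turn":0}
  ]
}}

```text
clock: 33.95
position: [514.9, -25.8, 145.6]
orientation: [[0.004, 0.153, 0.988], [0.007, 0.988, -0.153], [-1.0, 0.008, 0.003]]
ft_force: [-0.3, 0.5, -3.5]
grip_width: 15.8
```

```bash
python3 st.py; python3 -c "
from h import *
s=bot.observe();print(s['ft_force'],s['moment'],np.degrees(np.arctan2(s['orientation'][1,2],s['orientation'][0,2])))
r=bot.get_image('side');cv2.imwrite('pics/side25.png',r['image'][120:270,180:380].repeat(4,0).repeat(4,1))
r=bot.get_image('wrist');cv2.imwrite('pics/wrist25.png',r['image'])"
```

```text
33.95 [ 32.64  32.32 -44.53 110.93  29.5   48.46  53.66] [514.91 -25.82 145.62] toolx [ 0.    0.01 -1.  ] az y 81.21798190167958
[-0.29  0.47 -3.47] [-0.04 -0.02  0.02] -8.783290757035264
```

View pics/side25.png

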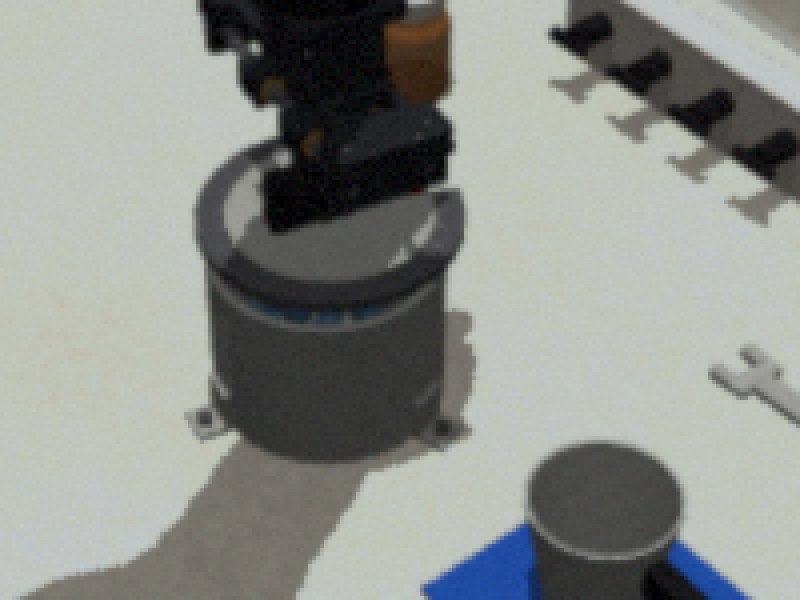

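View pics/wrist25.png

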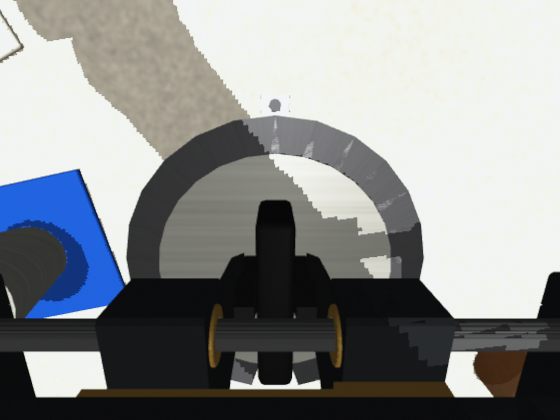

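The lid hovers level over the canister. In the wrist view the canister's rear foot at (275,104) lies on the lid's axis, which supports the yaw. I'll lower gently and watch the force.

Request:
{"api": "apply_moves", "payload": {
  "series": [
    {"grip":1,"dp":[0.004,0,0],"turn":0},
    {"grip":1,"dp":[0.008,0,0],"turn":0},
    {"grip":1,"dp":[0.011,0,0],"turn":0},
    {"grip":1,"dp":[0.011,0,0],"turn":0}
  ]
}}

```text
clock: 34.55
position: [515.2, -26.1, 135.0]
orientation: [[0.005, 0.153, 0.988], [0.007, 0.988, -0.153], [-1.0, 0.008, 0.004]]
ft_force: [-0.2, -0.2, -4.0]
grip_width: 15.6
```

Request:
{"api": "apply_moves", "payload": {
  "series": [
    {"grip":1,"dp":[0.003,0,0],"turn":0},
    {"grip":1,"dp":[0.006,0,0],"turn":0},
    {"grip":1,"dp":[0.006,0,0],"turn":0}
  ]
}}

```text
clock: 34.92
position: [514.9, -25.9, 129.0]
orientation: [[0.004, 0.153, 0.988], [0.007, 0.988, -0.153], [-1.0, 0.007, 0.003]]
ft_force: [-2.9, -0.4, 1.1]
grip_width: 15.6
```

```bash
python3 st.py; python3 -c "
from h import *
s=bot.observe();print(s['ft_force'],s['moment'])"
```

```text
34.925 [ 31.69  33.69 -43.39 111.52  31.    46.75  52.43] [514.87 -25.91 128.99] toolx [ 0.    0.01 -1.  ] az y 81.19673106432619
[-2.89 -0.42  1.1 ] [-0.09  0.46 -0.08]
```

The lid is already below the key's top with little force, so the notch is over the key. A −3 N side force suggests it sits slightly far in +x, so I'll ease it back 2 mm and continue down.

Request:
{"api": "apply_moves", "payload": {
  "series": [
    {"grip":1,"dp":[-0.001,0,-0.002],"turn":0},
    {"grip":1,"dp":[0.001,0,-0.002],"turn":0},
    {"grip":1,"dp":[0.002,0,-0.002],"turn":0},
    {"grip":1,"dp":[0.003,0,-0.002],"turn":0}
  ]
}}

```text
clock: 35.42
position: [513.3, -25.6, 126.3]
orientation: [[0.005, 0.153, 0.988], [0.007, 0.988, -0.153], [-1.0, 0.007, 0.004]]
ft_force: [0.1, -1.4, 1.7]
grip_width: 15.7
```

```bash
python3 st.py; python3 -c "
from h import *
s=bot.observe();print(s['ft_force'],s['moment'])
r=bot.get_image('side');cv2.imwrite('pics/side26.png',r['image'][120:270,180:380].repeat(4,0).repeat(4,1))"
```

```text
35.425 [ 31.58  33.77 -43.23 111.86  31.25  46.31  52.15] [513.3  -25.63 126.25] toolx [ 0.    0.01 -1.  ] az y 81.18821008972822
[ 0.09 -1.44  1.67] [-0.12  0.29  0.04]
```

View pics/side26.png

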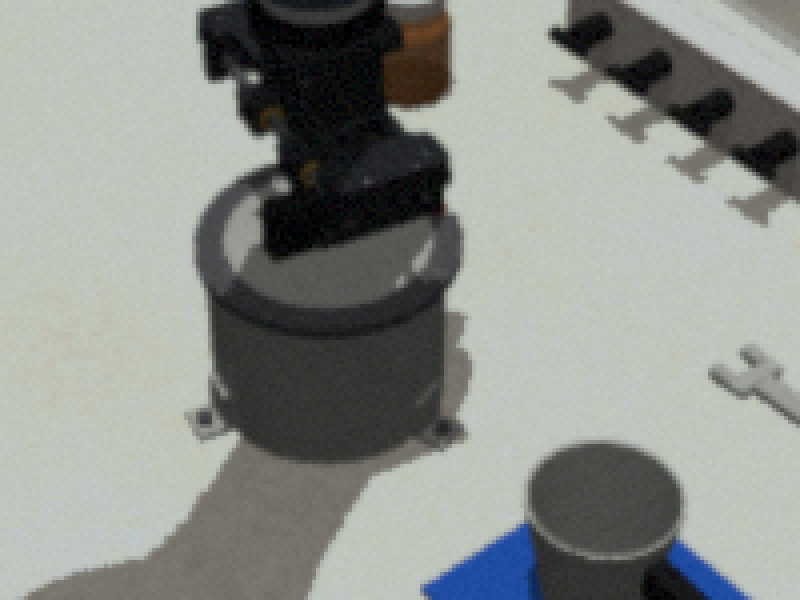

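The flange now appears to lie on the rim: TCP z is 126.3 against an expected 125.8. I'll press gently to confirm, then release.

Request:
{"api": "apply_moves", "payload": {
  "series": [
    {"grip":1,"dp":[0.001,0,0],"turn":0},
    {"grip":1,"dp":[0.002,0,0],"turn":0},
    {"grip":1,"dp":[0.002,0,0],"turn":0}
  ]
}}

```text
clock: 35.85
position: [513.5, -25.7, 125.7]
orientation: [[0.005, 0.153, 0.988], [0.005, 0.988, -0.153], [-1.0, 0.006, 0.004]]
ft_force: [-6.2, -1.7, 18.2]
grip_width: 15.8
```

```bash
python3 st.py; python3 -c "
from h import *
s=bot.observe();print(s['ft_force'],s['moment'])"
```

```text
35.85 [ 31.46  33.82 -43.16 111.87  31.39  46.28  52.  ] [513.53 -25.66 125.71] toolx [ 0.    0.01 -1.  ] az y 81.18884700613347
[-6.16 -1.73 18.17] [-0.34  1.58  0.01]
```

It meets firm support at 125.7 mm (18 N), so the lid is home. I'll open and retreat.

Request:
{"api": "apply_moves", "payload": {
  "series": [
    {"grip":1,"dp":[-0.001,0,0],"turn":0},
    {"grip":0,"dp":[-0.001,0,0],"turn":0},
    {"grip":0,"dp":[-0.001,0,0],"turn":0},
    {"grip":0,"dp":[-0.001,0,0],"turn":0},
    {"grip":0,"dp":[-0.001,0,0],"turn":0},
    {"grip":0,"dp":[-0.001,0,0],"turn":0}
  ]
}}

```text
clock: 36.6
position: [513.5, -25.7, 126.7]
orientation: [[0.005, 0.153, 0.988], [0.005, 0.988, -0.153], [-1.0, 0.006, 0.004]]
ft_force: [0.5, -0.5, 0.4]
grip_width: 63.7
```

Request:
{"api": "apply_moves", "payload": {
  "series": [
    {"grip":0,"dp":[-0.02,0,0],"turn":0},
    {"grip":0,"dp":[-0.06,0,0],"turn":0},
    {"grip":0,"dp":[-0.11,0,0],"turn":0},
    {"grip":0,"dp":[-0.16,0,-0.03],"turn":0},
    {"grip":0,"dp":[-0.18,0.05,-0.06],"turn":0},
    {"grip":0,"dp":[-0.18,0.11,-0.08],"turn":0},
    {"grip":0,"dp":[-0.18,0.17,-0.08],"turn":0},
    {"grip":0,"dp":[-0.18,0.23,-0.08],"turn":0},
    {"grip":0,"dp":[-0.18,0.28,-0.08],"turn":0},
    {"grip":0,"dp":[-0.18,0.28,-0.08],"turn":0}
  ]
}}

```text
clock: 37.85
position: [475.0, 267.3, 309.5]
orientation: [[0.005, 0.146, 0.989], [0.009, 0.989, -0.146], [-1.0, 0.01, 0.004]]
ft_force: [-0.3, -0.4, -0.5]
grip_width: 88.0
```

```bash
python3 st.py; python3 -c "
from h import *
r=bot.get_image('side');cv2.imwrite('pics/side27.png',r['image'][80:300,180:440].repeat(3,0).repeat(3,1))
r=bot.get_image('top');cv2.imwrite('pics/top27.png',r['image'])
c=proj(r,[514.7,-26.3,110]).astype(int);cv2.imwrite('pics/top27z.png',cv2.resize(r['image'][c[1]-50:c[1]+50,c[0]-50:c[0]+50],None,fx=6,fy=6,interpolation=cv2.INTER_CUBIC))"
```

```text
37.85 [  8.46  25.42 -56.09  97.63  22.34  68.49  28.37] [474.99 267.28 309.5 ] toolx [ 0.01  0.01 -1.  ] az y 81.61232082717345
```

View pics/side27.png

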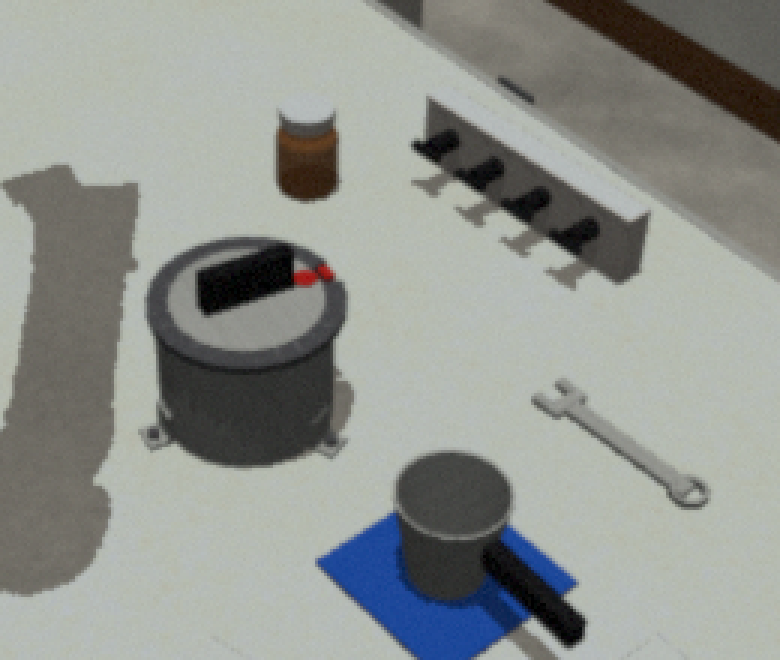

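View pics/top27.png

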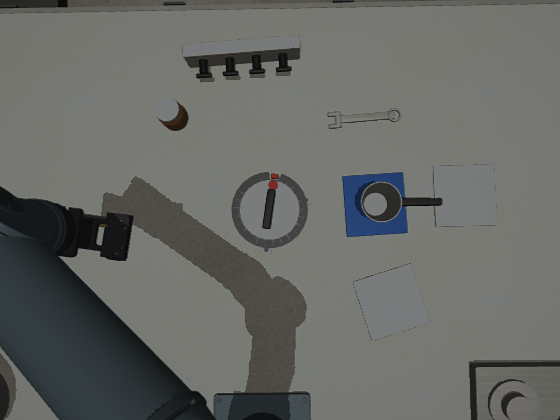

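View pics/top27z.png

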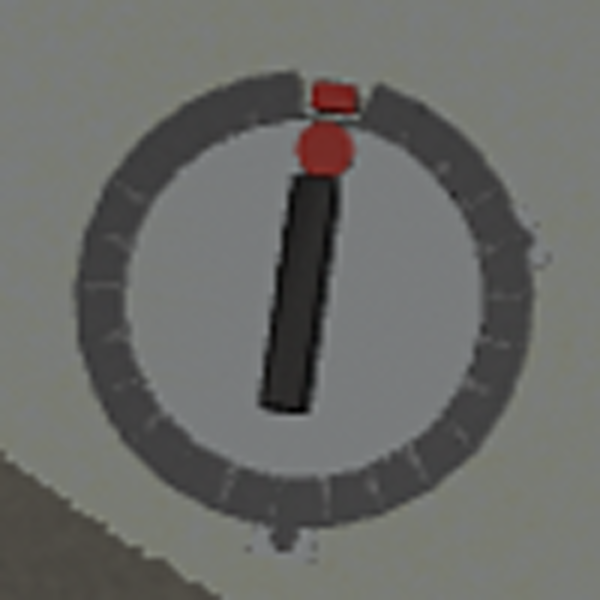

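The top view shows the red key in the notch with gaps on both sides, and in the side view the flange sits evenly on the rim. The cup is upright and empty on the mat at about (380,201), the jar and wrench have not moved, and the arm is clear. Handing in.

```bash
python3 -c "
from h import *
print(bot.job_done()); print(bot.observe()['clock'])"
```

```text
the job is handed in; nothing more can be done
None
the job is handed in; nothing more can be done
```

The job is done and handed in at about 38 s on the robot's clock. All eight balls are in the canister, the empty cup stands upright on the blue mat, and the lid is on with its notch over the red key.

- **Pour:** The tool could not be tilted directly, so I gripped the cup by its handle, leaned it on the canister's rim and moved the grip point around the rim. The cup pivoted in the pads and poured. I counted eight balls in the canister before fitting the lid.
- **Cup:** I righted it against the rim. The first try slipped over the rim and slid the handle about 8 mm in the pads; the second worked. It then went down on the mat, with its handle now pointing along −y.
- **Lid:** I lowered it with the notch over the key. It met firm support (18 N) at the expected height, and the last pictures show it flat, with the key inside the notch and a gap on each side. The jar and wrench look unmoved.
- **Early detour:** A reach test near the start tilted the tool about 7–9°, and I walked it back to vertical before touching anything. That cost about 8 s.
- **Disagreements:** The camera readings of the key's direction ranged from −7.6° to −9.9°; I used −9°. The lid's centre differed by about 3 mm between views, and I used the wrist camera's value.

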